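Shut the clip tins on the guard rail and pack the wash tray

ROBOT

A 6-joint arm with a two-finger parallel gripper is mounted at the origin on the work surface. World frame = base frame: x ahead of the robot, y to its left, z up, the work surface at z = 0. Lengths are in m, angles in rad, forces in N, time in s.
With the tool pointing down it reaches from about 0.375 to 0.975 m from the base axis. Payload 3.8 kg.
Tool frame: the origin (TCP) lies midway between the tips of the shut fingers; the grasp point (between the pads) lies 19 mm behind it; z points along the fingers, y is the direction in which the jaws open and shut (so a half turn about z gives the same grasp; the last joint's range is limited). The gripper opens to 85 mm and grips with 20 to 120 N. Pads are 22 mm wide; open, the fingers measure 114 mm over their backs; the gripper's body (76 mm by 85 mm) begins 54 mm behind the grasp point. The pads swing forward as they close: fully open they stand 13 mm farther back than shut.
Start: joints at [1.218, 0.264, 1.604, -0, 1.274, -0.037], TCP at [0.21, 0.642, 0.231] pointing down, gripper open.
Joint ranges: [-2.63, 2.63], [-0.94, 2.18], [0.31, 2.57], [-1.31, 4.45], [0, 2.66], [-2.55, 2.55]. Speed limits (rad/s): [2.57, 2.57, 3.14, 3.14, 3.14, 3.14].

INTERFACE

Orientations are given as a rotation vector (axis times angle).
In Python, from workcell import bot gives the robot as it stands. The module is installed in compiled form; this text tells all that it offers.
- The arm moves only by the tool play_rows, never from a script. Its argument "series" is a list of rows, each an object with "translation": the shift along the tool's x, y, z in m, a list of three; "spin": the turn about the tool's z in units of 5 degrees (1.0 is 5 degrees). In form: [{"translation": [dx, dy, dz], "spin": spin}, ...]. A call has 1 to 5 rows; each row shifts and turns the commanded pose from where the row before left it, along the tool's axes as they then stand; what a row does not reach is not made up. A row lasts 1/10 s, in which the tool goes at most 50 mm and 8.59 degrees, less where a joint would pass 70% of its speed; a pose out of reach is approached as far as the arm can. A call is refused whole if a number of a shift passes 0.05 or a number of a turn 1, either way. A call with a gripper value outside its range is refused whole. "jaw" is the gripper's target within -1 to 1 (fully open at 1, half-way at 0, shut at -1), set as the call begins (left out, the last holds). The fingers move at their own pace and stop on an object; "force" is the grip in N (left out, the last holds). Time passes only in rows, so rows that do not move let the fingers close. It gives the time, the measured TCP pose, the force and the opening at its end, in the units of the state.
- bot.read_state(): the state, without advancing time (a new reading comes with each control period).
- bot.read_camera(name): name is "scene" or "top" or "wrist"; returns the picture (480x640x3 uint8, blue, green, red); there is no depth.
- bot.get_calibration(name): a dict with "fov_y" (degrees; the focal length in pixels is half the picture's height over the tangent of half this angle, whatever the lens; pixels are square), "cx", "cy" (the principal point, pixels), "R" (3x3) and "t" (3): a world point X has camera coordinates R X + t. Camera axes: x right, y down, z forward; pixel columns grow to the right and rows downward; lengths in m; the calibration is good to about 2 mm. A picture is of the moment at which its call begins: read the wrist's pose just before it. get_calibration takes no time and is no camera call; for the wrist camera it gives the pose at the moment of the call.
- bot.finish_job(): hands the job in, once; it reports no verdict.
The state is a dict: "time": time; "q": joint angles; "joint_vel": joint speeds; "joint_torque": joint torques, N m; "tool_pos": TCP position; "tcp_rot": TCP orientation; "wrist_force": force on the tool from outside, world axes, zero at the start; "torque": the same for the moment, N m; "width": opening from 0.0 (shut) to 1.0 (fully open).
Only numpy, scipy, OpenCV 4.12 (cv2) and the standard library are available. Lean on these libraries where they do the work, as an engineer would, in place of code of your own. Each camera call takes 0.05 s, during which the arm holds its last target. There are 200 camera calls.

TASK

Pack the wash tray: take each aluminium tin that is there and push its two end clips fully shut against the low chrome rail, one end and then, turned about, the other - use the rail for this and never push a clip with the fingers. Then lay every tin, lid up, and the nail brush, bristles down, flat along the compartments of the wooden tray, one to a compartment, whichever you like. Leave the cup, the bottle and the comb where they are.

Things in the scene. Friction and masses are not known exactly. Their poses are not given: they have to be found in the camera images.
- rail: Low chrome guard rail fixed on the sill before the basin: a round bar 12 mm thick, 220 mm long, its centre line 28 mm above the sill, on a thin post 100 mm to each side of the middle (190 mm of bar free between them). Firm. Origin: on the sill under the bar's middle; y axis along the bar; -x points level to the robot's side, where the working space is.
- tray: Shallow wooden tray fixed on the sill, 283 x 248 mm, walls 15 mm high above the sill (inner dividers 13.5 mm), floor 5 mm thick, with six equal compartments in two columns of three, each 134 mm along the tray's x axis and 76 mm along its y axis. Origin: underside centre; x axis along the compartments' length.
- bay1 (a point): Centre of the floor of compartment 1 of the tray (5 mm above the sill), axes as the tray's; the compartment is 134 mm along x and 76 mm along y.
- bay2 (a point): Centre of the floor of compartment 2 of the tray (5 mm above the sill), axes as the tray's; the compartment is 134 mm along x and 76 mm along y.
- bay3 (a point): Centre of the floor of compartment 3 of the tray (5 mm above the sill), axes as the tray's; the compartment is 134 mm along x and 76 mm along y.
- bay4 (a point): Centre of the floor of compartment 4 of the tray (5 mm above the sill), axes as the tray's; the compartment is 134 mm along x and 76 mm along y.
- bay5 (a point): Centre of the floor of compartment 5 of the tray (5 mm above the sill), axes as the tray's; the compartment is 134 mm along x and 76 mm along y.
- bay6 (a point): Centre of the floor of compartment 6 of the tray (5 mm above the sill), axes as the tray's; the compartment is 134 mm along x and 76 mm along y.
- tin1: Plain aluminium tin, lid shut and up, standing loose on the sill: 96 mm long (x), 48 mm wide (y), 50 mm high, about 140 g. Origin: centre of its underside; z up. Gripped by its plain long sides; a steel swing clip hangs at each short end. One of the four tins may be absent.
- tin1_clip_a (a joint): Angle of the steel swing clip at the +x end of tin1: 0 = flat on the end wall (shut); 0.45 to 0.7 at the start. Plate 34 mm wide, 3 mm thick, hanging 32 mm down from a hinge along the tin's y axis, 45 mm above its underside; lower edge curled, 5 mm thick. Shut, its outer face is 51.5 mm from the tin's centre. Stiff hinge (0.05 N m): stays as left.
- tin1_clip_b (a joint): Angle of the steel swing clip at the -x end of tin1: 0 = flat on the end wall (shut); 0.45 to 0.7 at the start. Plate 34 mm wide, 3 mm thick, hanging 32 mm down from a hinge along the tin's y axis, 45 mm above its underside; lower edge curled, 5 mm thick. Shut, its outer face is 51.5 mm from the tin's centre. Stiff hinge (0.05 N m): stays as left.
- tin2: Plain aluminium tin, lid shut and up, standing loose on the sill: 96 mm long (x), 48 mm wide (y), 50 mm high, about 140 g. Origin: centre of its underside; z up. Gripped by its plain long sides; a steel swing clip hangs at each short end. One of the four tins may be absent.
- tin2_clip_a (a joint): Angle of the steel swing clip at the +x end of tin2: 0 = flat on the end wall (shut); 0.45 to 0.7 at the start. Plate 34 mm wide, 3 mm thick, hanging 32 mm down from a hinge along the tin's y axis, 45 mm above its underside; lower edge curled, 5 mm thick. Shut, its outer face is 51.5 mm from the tin's centre. Stiff hinge (0.05 N m): stays as left.
- tin2_clip_b (a joint): Angle of the steel swing clip at the -x end of tin2: 0 = flat on the end wall (shut); 0.45 to 0.7 at the start. Plate 34 mm wide, 3 mm thick, hanging 32 mm down from a hinge along the tin's y axis, 45 mm above its underside; lower edge curled, 5 mm thick. Shut, its outer face is 51.5 mm from the tin's centre. Stiff hinge (0.05 N m): stays as left.
- tin3: Plain aluminium tin, lid shut and up, standing loose on the sill: 96 mm long (x), 48 mm wide (y), 50 mm high, about 140 g. Origin: centre of its underside; z up. Gripped by its plain long sides; a steel swing clip hangs at each short end. One of the four tins may be absent.
- tin3_clip_a (a joint): Angle of the steel swing clip at the +x end of tin3: 0 = flat on the end wall (shut); 0.45 to 0.7 at the start. Plate 34 mm wide, 3 mm thick, hanging 32 mm down from a hinge along the tin's y axis, 45 mm above its underside; lower edge curled, 5 mm thick. Shut, its outer face is 51.5 mm from the tin's centre. Stiff hinge (0.05 N m): stays as left.
- tin3_clip_b (a joint): Angle of the steel swing clip at the -x end of tin3: 0 = flat on the end wall (shut); 0.45 to 0.7 at the start. Plate 34 mm wide, 3 mm thick, hanging 32 mm down from a hinge along the tin's y axis, 45 mm above its underside; lower edge curled, 5 mm thick. Shut, its outer face is 51.5 mm from the tin's centre. Stiff hinge (0.05 N m): stays as left.
- tin4: Plain aluminium tin, lid shut and up, standing loose on the sill: 96 mm long (x), 48 mm wide (y), 50 mm high, about 140 g. Origin: centre of its underside; z up. Gripped by its plain long sides; a steel swing clip hangs at each short end. One of the four tins may be absent.
- tin4_clip_a (a joint): Angle of the steel swing clip at the +x end of tin4: 0 = flat on the end wall (shut); 0.45 to 0.7 at the start. Plate 34 mm wide, 3 mm thick, hanging 32 mm down from a hinge along the tin's y axis, 45 mm above its underside; lower edge curled, 5 mm thick. Shut, its outer face is 51.5 mm from the tin's centre. Stiff hinge (0.05 N m): stays as left.
- tin4_clip_b (a joint): Angle of the steel swing clip at the -x end of tin4: 0 = flat on the end wall (shut); 0.45 to 0.7 at the start. Plate 34 mm wide, 3 mm thick, hanging 32 mm down from a hinge along the tin's y axis, 45 mm above its underside; lower edge curled, 5 mm thick. Shut, its outer face is 51.5 mm from the tin's centre. Stiff hinge (0.05 N m): stays as left.
- brush: Nail brush with a chrome back and pale bristles down, 100 mm long (x), 40 mm wide (y), 37 mm high, 120 g; the back, 16 to 34 mm above its underside, is what is gripped, across y. Origin: centre of its underside (bristle tips); z up. Loose.
- cup: White mug, 80 mm across, 85 mm high, standing on the sill beyond the work; a bystander. Origin: underside centre.
- bottle: Green glass bottle with a steel cap, 60 mm across, 160 mm high, standing beyond the rail; a bystander. Origin: underside centre.
- comb: Pale wooden comb lying flat on the sill beyond the rail, 150 mm long (x), 35 mm wide, 7 mm thick; a bystander. Origin: about the middle of its underside.
Mind the look-alikes: they are no part of the job. What is shaped like the tin2 but blue or yellow is not meant.

How it is judged:
By the outcome, as a careful person would: the job done as asked, in the order asked, and still so for the second after the job is handed in, with the robot touching nothing.
Of tin1, tin2, tin3, tin4 only 3 to 4 are there at a start; the rules pass over those that are not, and their reading is None.
At some moment in a run one of tin1, tin2, tin3, tin4, brush may be knocked a few centimetres aside while the robot is not near it.
Once in a run the grip may slacken for a moment while it holds something.
It also fails if it takes over 210 s, if anything falls off the work surface, if the arm or the gripper's body presses on something with over 40 N, if the wrist force passes 120 N, or if a joint passes its speed limit or range.

## Working session

There is one attempt and no reset: what is moved stays moved. The work goes in short steps, Python scripts to look and compute and a tool call to move; the robot and the scene stay as the last step left them, time stands still between calls to the robot, and variables do not carry over. Pictures are saved under pics/ and viewed, about 12 in all and at most 16, crops included, and the job is handed in when it is done.

Besides the shell and the picture viewer there is one more tool, called in YAML: its name, and indented under it one key for each argument. play_rows: Moves the arm, as the interface text tells. Its arguments: {"type":"object","properties":{"series":{"type":"array","items":{"type":"object","properties":{"translation":{"type":"array","items":{"type":"number"}},"spin":{"type":"number"}}}},"jaw":{"type":"number"},"force":{"type":"number"}},"required":["series"]}

```bash
mkdir -p pics; ls
python3 - <<'E'
from workcell import bot
import cv2
s=bot.read_state();print({k:s[k] for k in('time','tool_pos','tcp_rot','width','wrist_force')})
for n in('scene','top'):
    cv2.imwrite(f'pics/{n}0.png',bot.read_camera(n)); print(n,bot.get_calibration(n))
E
```

```text
pics
{'time': 0.0, 'tool_pos': array([0.20939086, 0.64095235, 0.22999601]), 'tcp_rot': array([-0.49399892, -3.10204972,  0.0033211 ]), 'width': 0.9973661043498754, 'wrist_force': array([ 1.0450831 ,  0.99521891, -0.22055187])}
scene {'fov_y': 45.05877091796137, 'cx': 327.2248107903688, 'cy': 239.25080746951548, 'R': array([[ 3.75788056e-01,  9.26705633e-01,  8.71482321e-05],
       [ 5.42657081e-01, -2.19976438e-01, -8.10637810e-01],
       [-7.51203454e-01,  3.04675298e-01, -5.85547892e-01]]), 't': array([-0.12763191, -0.26563895,  1.89864139])}
top {'fov_y': 42.794540914383305, 'cx': 327.99283047263907, 'cy': 236.50505330854125, 'R': array([[ 0.01966001, -0.99969682, -0.01482388],
       [-0.98021146, -0.01635152, -0.19727675],
       [ 0.19697454,  0.018409  , -0.98023576]]), 't': array([-0.0815645 ,  0.57041021,  1.55514683])}
```

View pics/top0.png

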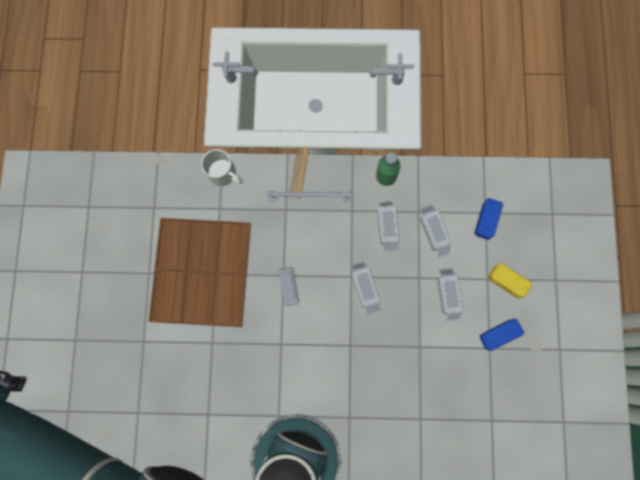

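View pics/scene0.png

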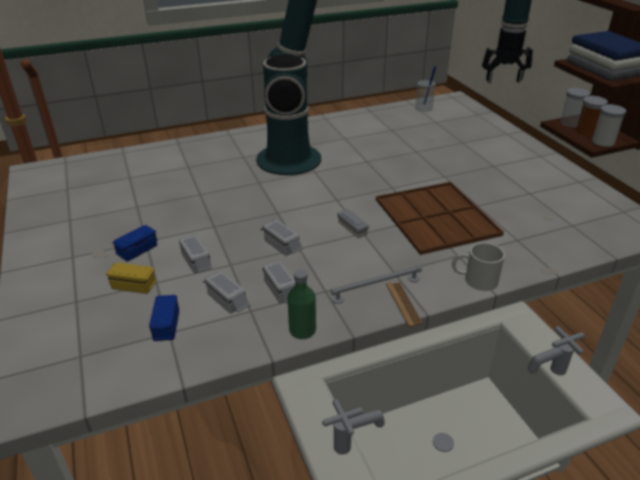

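The top view shows four aluminium tins at about (388,225), (435,229), (366,287) and (451,294). The brush is at (289,286), the rail runs (272,195)–(350,196) and the tray is at (200,272). The blue tins at (489,218) and (502,334) and the yellow one at (510,281) are look-alikes. I'll enlarge a crop to confirm this and measure.

```bash
cat > h.py <<'E'
import numpy as np, cv2
from workcell import bot
def ray(cal,u,v):
    f=240/np.tan(np.radians(cal['fov_y']/2)); R=np.array(cal['R'])
    return -R.T@cal['t'], R.T@np.array([(u-cal['cx'])/f,(v-cal['cy'])/f,1])
def at(cal,u,v,z):
    c,d=ray(cal,u,v); return c+d*(z-c[2])/d[2]
def px(cal,X):
    p=np.array(cal['R'])@np.array(X)+cal['t']; f=240/np.tan(np.radians(cal['fov_y']/2))
    return p[:2]/p[2]*f+[cal['cx'],cal['cy']]
def yaw(rv):
    R=cv2.Rodrigues(np.array(rv))[0]; return np.degrees(np.arctan2(R[1,0],R[0,0])),R  # world dir of tool x
E
python3 - <<'E'
import cv2
im=cv2.imread('pics/top0.png')
cv2.imwrite('pics/crop_a.png',cv2.resize(im[180:330,260:475],(790,551),interpolation=cv2.INTER_CUBIC))
cv2.imwrite('pics/crop_b.png',cv2.resize(im[180:340,130:370],(792,528),interpolation=cv2.INTER_CUBIC))
E
```

```text
(no output)
```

View pics/crop_a.png

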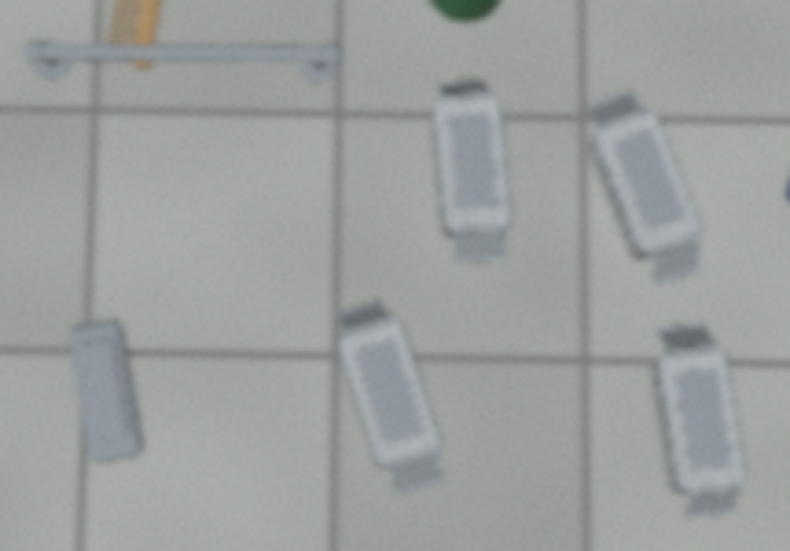

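View pics/crop_b.png

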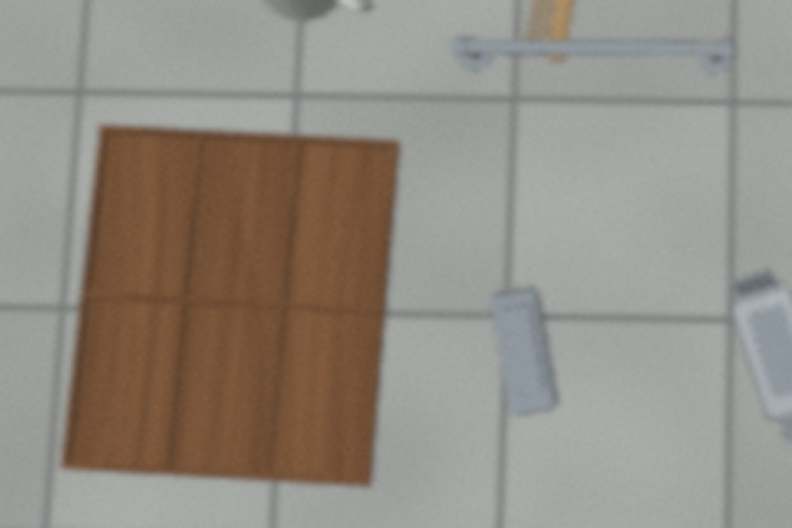

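Run:
```python
from h import *
cal=bot.get_calibration('top')
A=lambda p:(p[0]/(790/215)+260-.36,p[1]/(551/150)+180-.36)
B=lambda p:(p[0]/3.3+130-.35,p[1]/3.3+180-.35)
def quad(name,ps,z,f):
    P=np.array([at(cal,*f(p),z)[:2] for p in ps])
    L=np.linalg.norm(P-np.roll(P,-1,0),axis=1); d=(P[0]+P[1]-P[2]-P[3])
    print(name,'c',P.mean(0).round(4),'yaw',np.degrees(np.arctan2(d[1],d[0])).round(1),'sides',L.round(3),'r',np.linalg.norm(P.mean(0)).round(3))
quad('A',[(437,97),(495,95),(508,230),(446,237)],.05,A)
quad('B',[(596,122),(648,105),(697,235),(643,258)],.05,A)
quad('C',[(343,335),(396,318),(438,448),(384,468)],.05,A)
quad('D',[(660,355),(722,348),(742,485),(682,492)],.05,A)
quad('brush',[(72,326),(120,320),(143,452),(95,462)],.034,A)
quad('tray',[(100,127),(399,141),(370,485),(64,466)],.015,B)
for p in((30,45),(338,53)): print('rail',at(cal,*A(p),.028).round(4))
for n,u in(('bottle',(388,183)),('cup',(218,180)),('comb',(300,193))): print(n,at(cal,*u,0).round(3))
```

```text
A c [ 0.6085 -0.2292] yaw 4.5 sides [0.042 0.1   0.045 0.103] r 0.65
B c [ 0.5993 -0.3543] yaw 18.7 sides [0.04  0.101 0.042 0.104] r 0.696
C c [ 0.4428 -0.1719] yaw 17.9 sides [0.04  0.097 0.041 0.098] r 0.475
D c [ 0.4271 -0.3908] yaw 7.6 sides [0.044 0.097 0.042 0.097] r 0.579
brush c [0.4427 0.0294] yaw 11.5 sides [0.035 0.096 0.035 0.099] r 0.444
tray c [0.4798 0.2696] yaw -1.9 sides [0.248 0.281 0.246 0.278] r 0.55
rail [0.6986 0.0956 0.028 ]
rail [ 0.696  -0.1325  0.028 ]
bottle [ 0.737 -0.233  0.   ]
cup [0.738 0.239 0.   ]
comb [0.705 0.01  0.   ]
```

The crop confirms four grey tins with clips, and their lengths and widths fit. I'll clip them in the order C, D, A, B, parking the first three, and only then lay things in the tray.

play_rows:
  series:
    - {"translation":[0,0,0.015],"spin":-1}
    - {"translation":[0,0,0.015],"spin":-1}
    - {"translation":[0,0,0.015],"spin":-1}
    - {"translation":[0,0,0.015],"spin":-1}
  jaw: 1
  force: 80

```text
time: 0.5
tool_pos: [0.2095, 0.6412, 0.17]
tcp_rot: [0.058, -3.141, 0.002]
wrist_force: [-0.6, -0.1, -0.4]
width: 0.999
```

play_rows:
  series:
    - {"translation":[0,0,0.015],"spin":-1}
    - {"translation":[0,0,0.015],"spin":-1}
    - {"translation":[0,0,0.015],"spin":-1}
    - {"translation":[0,0,0.015],"spin":-0.2}

```text
time: 0.9
tool_pos: [0.2095, 0.6412, 0.1099]
tcp_rot: [0.49, -3.103, 0.001]
wrist_force: [-0.0, -0.1, 0.2]
width: 1.001
```

```bash
cat >> h.py <<'E'
def goto(x,y,z=None,yw=None):
    s=bot.read_state(); p=np.array(s['tool_pos']); w,R=yaw(s['tcp_rot'])
    print('t %.1f'%s['time'],'pos',p.round(4),'yaw %.1f'%w,'q6 %.2f'%s['q'][5],'F',np.round(s['wrist_force'],1),'width %.3f'%s['width'])
    wy=w if yw is None else yw
    print('spin units %.2f'%(-((wy-w+180)%360-180)/5))
    c,n=np.cos(np.radians(wy)),np.sin(np.radians(wy)); d=np.array([x-p[0],y-p[1]])
    print('tool dx %.4f dy %.4f dz %.4f'%(c*d[0]+n*d[1], n*d[0]-c*d[1], 0 if z is None else p[2]-z),'at yaw %.1f'%wy)
E
python3 -c "
from h import *
goto(.443,-.172,.012)"
```

```text
t 0.9 pos [0.2095 0.6412 0.1099] yaw -162.0 q6 -0.67 F [-0.  -0.1  0.2] width 1.001
spin units -0.00
tool dx 0.0287 dy -0.8456 dz 0.0979 at yaw -162.0
```

play_rows:
  series:
    - {"translation":[0.0017,-0.0497,0],"spin":0}
    - {"translation":[0.0017,-0.0497,0],"spin":0}
    - {"translation":[0.0017,-0.0497,0],"spin":0}
    - {"translation":[0.0017,-0.0497,0],"spin":0}
    - {"translation":[0.0017,-0.0497,0],"spin":0}

```text
time: 1.4
tool_pos: [0.278, 0.4005, 0.1107]
tcp_rot: [0.487, -3.103, 0.001]
wrist_force: [1.2, 0.0, -0.6]
width: 0.998
```

play_rows:
  series:
    - {"translation":[0.0017,-0.0497,0],"spin":0}
    - {"translation":[0.0017,-0.0497,0],"spin":0}
    - {"translation":[0.0017,-0.0497,0],"spin":0}
    - {"translation":[0.0017,-0.0497,0],"spin":0}
    - {"translation":[0.0017,-0.0497,0],"spin":0}

```text
time: 1.9
tool_pos: [0.3463, 0.1617, 0.1112]
tcp_rot: [-0.487, 3.103, 0.0]
wrist_force: [0.7, -0.1, 0.1]
width: 0.999
```

play_rows:
  series:
    - {"translation":[0.0017,-0.0497,0],"spin":0}
    - {"translation":[0.0017,-0.0497,0],"spin":0}
    - {"translation":[0.0017,-0.0497,0],"spin":0}
    - {"translation":[0.0017,-0.0497,0],"spin":0}
    - {"translation":[0.0017,-0.0497,0],"spin":0}

```text
time: 2.4
tool_pos: [0.4147, -0.0778, 0.1113]
tcp_rot: [-0.485, 3.103, -0.0]
wrist_force: [1.6, 1.2, 0.5]
width: 1.003
```

play_rows:
  series:
    - {"translation":[0.0017,-0.0497,0],"spin":0}
    - {"translation":[0.0017,-0.0497,0],"spin":0}
    - {"translation":[0,0,0],"spin":0}

```text
time: 2.7
tool_pos: [0.444, -0.1768, 0.1119]
tcp_rot: [-0.478, 3.103, -0.005]
wrist_force: [0.4, 0.5, 1.2]
width: 1.0
```

```bash
python3 -c "
from h import *
goto(.443,-.172,.012)
cv2.imwrite('pics/w1.png',bot.read_camera('wrist'))"
```

```text
t 2.7 pos [ 0.444  -0.1768  0.1119] yaw -162.5 q6 -2.31 F [0.4 0.5 1.2] width 1.000
spin units -0.00
tool dx -0.0005 dy 0.0048 dz 0.0999 at yaw -162.5
```

View pics/w1.png

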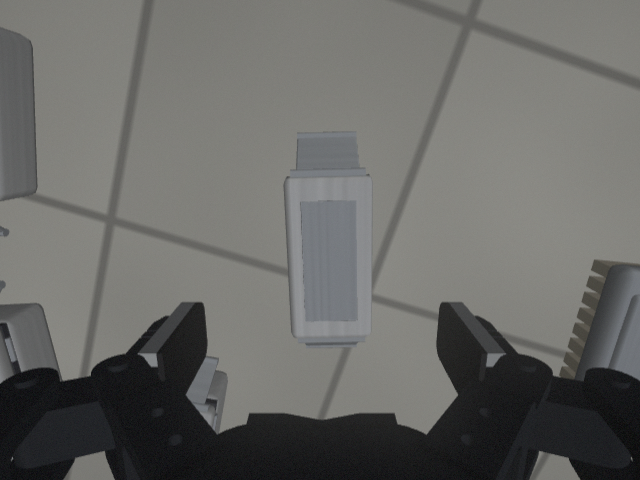

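The wrist view shows tin C between the open jaws. Its lid runs from (286,177) to (371,337), nearly square to the tool, and its clip is open at the top, (328,148).

```bash
python3 -c "
from h import *
goto(.443,-.172,.012)
cal=bot.get_calibration('wrist')
P=[at(cal,u,v,.05) for u,v in((287,178),(371,177),(370,336),(292,337))]
for p in P: print(p.round(4))
c=np.mean(P,0);print(c.round(4)); d=P[0]+P[1]-P[2]-P[3];print(np.degrees(np.arctan2(d[1],d[0])))
goto(c[0],c[1],.012)
"
```

```text
t 2.8 pos [ 0.4425 -0.1739  0.1113] yaw -162.4 q6 -2.30 F [-0.8  0.8 -1.1] width 0.997
spin units -0.00
tool dx -0.0011 dy 0.0017 dz 0.0993 at yaw -162.4
[ 0.404  -0.2058  0.05  ]
[ 0.3902 -0.1638  0.05  ]
[ 0.478  -0.1335  0.05  ]
[ 0.4924 -0.1772  0.05  ]
[ 0.4411 -0.1701  0.05  ]
-161.5088485728839
t 2.8 pos [ 0.4425 -0.1739  0.1113] yaw -162.4 q6 -2.30 F [-0.8  0.8 -1.1] width 0.997
spin units -0.00
tool dx 0.0001 dy 0.0041 dz 0.0993 at yaw -162.4
```

play_rows:
  series:
    - {"translation":[0,0.002,0.025],"spin":0}
    - {"translation":[0,0,0.03],"spin":0}
    - {"translation":[0,0,0.025],"spin":0}
    - {"translation":[0,0,0.019],"spin":0}
    - {"translation":[0,0,0],"spin":0}

```text
time: 3.25
tool_pos: [0.4378, -0.1665, 0.0093]
tcp_rot: [0.489, -3.097, -0.007]
wrist_force: [-0.4, 0.9, -0.7]
width: 0.997
```

play_rows:
  series:
    - {"translation":[0,0,0],"spin":0}
    - {"translation":[0,0,0],"spin":0}
    - {"translation":[0,0,0],"spin":0}
    - {"translation":[0,0,0],"spin":0}
    - {"translation":[0,0,0],"spin":0}
  jaw: -1
  force: 80

```text
time: 3.75
tool_pos: [0.443, -0.1699, 0.0141]
tcp_rot: [-0.488, 3.1, -0.003]
wrist_force: [0.4, 1.2, 6.7]
width: 0.553
```

```bash
python3 -c "
from h import *
goto(.57,-.03,.02,180)"
```

```text
t 3.8 pos [ 0.443  -0.1699  0.0141] yaw -162.1 q6 -2.30 F [0.4 1.2 6.7] width 0.553
spin units 3.58
tool dx -0.1270 dy 0.1399 dz -0.0059 at yaw 180.0
```

play_rows:
  series:
    - {"translation":[0,0,-0.008],"spin":0.9}
    - {"translation":[0,0,-0.008],"spin":0.9}
    - {"translation":[0,0,0],"spin":0.9}
    - {"translation":[0,0,0],"spin":0.88}

```text
time: 4.15
tool_pos: [0.4414, -0.1694, 0.0288]
tcp_rot: [0.005, 3.141, -0.0]
wrist_force: [-0.5, -0.4, -0.8]
width: 0.548
```

play_rows:
  series:
    - {"translation":[-0.03,0.033,0],"spin":0}
    - {"translation":[-0.03,0.033,0],"spin":0}
    - {"translation":[-0.03,0.033,0],"spin":0}
    - {"translation":[-0.03,0.033,0.006],"spin":0}
    - {"translation":[-0.007,0.008,0.006],"spin":0}

```text
time: 4.65
tool_pos: [0.5722, -0.0265, 0.0173]
tcp_rot: [-0.004, 3.137, 0.001]
wrist_force: [0.1, -0.0, 0.0]
width: 0.554
```

play_rows:
  series:
    - {"translation":[0,0,0],"spin":0}
    - {"translation":[0,0,0],"spin":0}

```text
time: 4.85
tool_pos: [0.5667, -0.0296, 0.0156]
tcp_rot: [0.001, -3.139, 0.0]
wrist_force: [0.6, -0.7, -1.4]
width: 0.551
```

```bash
python3 -c "
from h import *
goto(.639,-.03,.018,180)
im=bot.read_camera('wrist');cv2.imwrite('pics/w2.png',im)"
```

```text
t 4.8 pos [ 0.5667 -0.0296  0.0156] yaw -180.0 q6 -1.67 F [ 0.6 -0.7 -1.4] width 0.551
spin units 0.01
tool dx -0.0723 dy -0.0004 dz -0.0024 at yaw 180.0
```

View pics/w2.png

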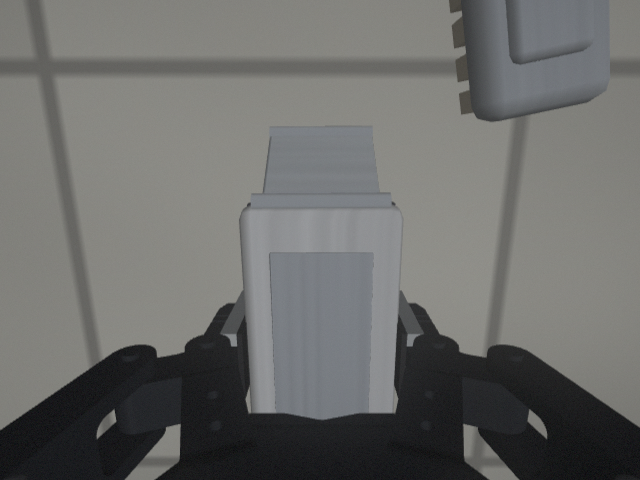

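play_rows:
  series:
    - {"translation":[-0.02,0,-0.002],"spin":0}
    - {"translation":[-0.02,0,0],"spin":0}
    - {"translation":[-0.01,0,0],"spin":0}
    - {"translation":[-0.004,0,0],"spin":0}
    - {"translation":[-0.004,0,0],"spin":0}

```text
time: 5.4
tool_pos: [0.6243, -0.03, 0.0175]
tcp_rot: [-0.001, -3.138, -0.0]
wrist_force: [-2.2, 0.3, -1.9]
width: 0.552
```

play_rows:
  series:
    - {"translation":[-0.003,0,0],"spin":0}
    - {"translation":[-0.003,0,0],"spin":0}
    - {"translation":[-0.003,0,0],"spin":0}
    - {"translation":[-0.002,0,0],"spin":0}
    - {"translation":[0,0,0],"spin":0}

```text
time: 5.9
tool_pos: [0.637, -0.0292, 0.0183]
tcp_rot: [0.0, -3.141, -0.0]
wrist_force: [-3.6, 0.5, 0.7]
width: 0.556
```

```bash
python3 -c "
from h import *
goto(.639,-.03,.018,180)"
```

```text
t 5.9 pos [ 0.637  -0.0292  0.0183] yaw -180.0 q6 -1.66 F [-3.6  0.5  0.7] width 0.556
spin units 0.00
tool dx -0.0020 dy -0.0008 dz 0.0003 at yaw 180.0
```

play_rows:
  series:
    - {"translation":[-0.001,0,0],"spin":0}
    - {"translation":[-0.001,0,0],"spin":0}
    - {"translation":[0,0,0],"spin":0}

```text
time: 6.2
tool_pos: [0.637, -0.0292, 0.0179]
tcp_rot: [0.0, -3.137, -0.0]
wrist_force: [-8.4, 0.1, 3.5]
width: 0.549
```

play_rows:
  series:
    - {"translation":[-0.001,0,0],"spin":0}
    - {"translation":[-0.001,0,0],"spin":0}
    - {"translation":[0,0,0],"spin":0}

```text
time: 6.5
tool_pos: [0.6371, -0.0292, 0.0176]
tcp_rot: [0.0, -3.133, -0.0]
wrist_force: [-12.9, 0.1, 7.9]
width: 0.554
```

play_rows:
  series:
    - {"translation":[-0.001,0,0],"spin":0}
    - {"translation":[-0.002,0,0],"spin":0}
    - {"translation":[0,0,0],"spin":0}
    - {"translation":[0,0,0],"spin":0}

```text
time: 6.9
tool_pos: [0.6371, -0.0291, 0.0169]
tcp_rot: [0.001, -3.127, -0.001]
wrist_force: [-19.8, 0.1, 9.9]
width: 0.554
```

play_rows:
  series:
    - {"translation":[0.02,0,0],"spin":0}
    - {"translation":[0.025,0,0],"spin":0}
    - {"translation":[0.025,0,0],"spin":0}
    - {"translation":[0,0,0],"spin":0}
    - {"translation":[0,0,0],"spin":1}

```text
time: 7.4
tool_pos: [0.5752, -0.0293, 0.0188]
tcp_rot: [0.139, 3.136, 0.0]
wrist_force: [-0.6, 0.9, -1.1]
width: 0.55
```

play_rows:
  series:
    - {"translation":[0,0,0],"spin":1}
    - {"translation":[0,0,0],"spin":1}
    - {"translation":[0,0,0],"spin":1}
    - {"translation":[0,0,0],"spin":1}
    - {"translation":[0,0,0],"spin":1}

```text
time: 7.9
tool_pos: [0.5766, -0.0294, 0.019]
tcp_rot: [0.817, 3.029, 0.001]
wrist_force: [-0.2, -0.9, -0.8]
width: 0.552
```

play_rows:
  series:
    - {"translation":[0,0,0],"spin":1}
    - {"translation":[0,0,0],"spin":1}
    - {"translation":[0,0,0],"spin":1}
    - {"translation":[0,0,0],"spin":1}
    - {"translation":[0,0,0],"spin":1}

```text
time: 8.4
tool_pos: [0.5766, -0.0294, 0.019]
tcp_rot: [1.454, 2.781, 0.003]
wrist_force: [0.6, -0.6, -1.3]
width: 0.556
```

play_rows:
  series:
    - {"translation":[0,0,0],"spin":1}
    - {"translation":[0,0,0],"spin":1}
    - {"translation":[0,0,0],"spin":1}
    - {"translation":[0,0,0],"spin":1}
    - {"translation":[0,0,0],"spin":1}

```text
time: 8.9
tool_pos: [0.5766, -0.0294, 0.019]
tcp_rot: [2.022, 2.401, 0.004]
wrist_force: [-0.1, 0.9, -1.0]
width: 0.551
```

play_rows:
  series:
    - {"translation":[0,0,0],"spin":1}
    - {"translation":[0,0,0],"spin":1}
    - {"translation":[0,0,0],"spin":1}
    - {"translation":[0,0,0],"spin":1}
    - {"translation":[0,0,0],"spin":1}

```text
time: 9.4
tool_pos: [0.5767, -0.0294, 0.019]
tcp_rot: [2.494, 1.907, 0.005]
wrist_force: [-0.3, -0.4, -0.5]
width: 0.547
```

play_rows:
  series:
    - {"translation":[0,0,0],"spin":1}
    - {"translation":[0,0,0],"spin":1}
    - {"translation":[0,0,0],"spin":1}
    - {"translation":[0,0,0],"spin":1}
    - {"translation":[0,0,0],"spin":1}

```text
time: 9.9
tool_pos: [0.5766, -0.0293, 0.019]
tcp_rot: [2.848, 1.322, 0.005]
wrist_force: [0.3, -0.9, -0.8]
width: 0.547
```

play_rows:
  series:
    - {"translation":[0,0,0],"spin":1}
    - {"translation":[0,0,0],"spin":1}
    - {"translation":[0,0,0],"spin":1}
    - {"translation":[0,0,0],"spin":1}
    - {"translation":[0,0,0],"spin":1}

```text
time: 10.4
tool_pos: [0.5766, -0.0294, 0.019]
tcp_rot: [3.067, 0.674, 0.006]
wrist_force: [0.4, -0.3, -1.8]
width: 0.552
```

play_rows:
  series:
    - {"translation":[0,0,0],"spin":1}
    - {"translation":[0,0,0],"spin":1}
    - {"translation":[0,0,0],"spin":1}
    - {"translation":[0,0,0],"spin":1}
    - {"translation":[0,0,0],"spin":1}

```text
time: 10.9
tool_pos: [0.5766, -0.0294, 0.019]
tcp_rot: [3.141, -0.005, 0.006]
wrist_force: [-0.6, 0.1, -2.7]
width: 0.555
```

```bash
python3 -c "
from h import *
goto(.637,-.03,.018,0)"
```

```text
t 10.9 pos [ 0.5766 -0.0294  0.019 ] yaw -0.2 q6 1.48 F [-0.6  0.1 -2.7] width 0.555
spin units -0.04
tool dx 0.0604 dy 0.0006 dz 0.0010 at yaw 0.0
```

play_rows:
  series:
    - {"translation":[0.02,0,0],"spin":0}
    - {"translation":[0.02,0,0],"spin":0}
    - {"translation":[0.005,0,0],"spin":0}
    - {"translation":[0.004,0,0],"spin":0}
    - {"translation":[0.004,0,0],"spin":0}

```text
time: 11.4
tool_pos: [0.6265, -0.0292, 0.0177]
tcp_rot: [-3.141, -0.0, 0.003]
wrist_force: [-2.3, 0.8, -1.4]
width: 0.553
```

play_rows:
  series:
    - {"translation":[0.003,0,0],"spin":0}
    - {"translation":[0.003,0,0],"spin":0}
    - {"translation":[0.003,0,0],"spin":0}
    - {"translation":[0.002,0,0],"spin":0}
    - {"translation":[0,0,0],"spin":0}

```text
time: 11.9
tool_pos: [0.6374, -0.0293, 0.0182]
tcp_rot: [-3.141, -0.0, 0.004]
wrist_force: [-5.1, 0.6, 1.0]
width: 0.551
```

play_rows:
  series:
    - {"translation":[0.001,0,0],"spin":0}
    - {"translation":[0.001,0,0],"spin":0}
    - {"translation":[0,0,0],"spin":0}

```text
time: 12.2
tool_pos: [0.6375, -0.0293, 0.0179]
tcp_rot: [-3.141, -0.0, 0.009]
wrist_force: [-9.4, 0.1, 3.0]
width: 0.55
```

play_rows:
  series:
    - {"translation":[0.001,0,0],"spin":0}
    - {"translation":[0.001,0,0],"spin":0}
    - {"translation":[0,0,0],"spin":0}

```text
time: 12.5
tool_pos: [0.6375, -0.0293, 0.0175]
tcp_rot: [-3.141, -0.0, 0.016]
wrist_force: [-14.3, -0.0, 7.2]
width: 0.553
```

play_rows:
  series:
    - {"translation":[0.001,0,0],"spin":0}
    - {"translation":[0.002,0,0],"spin":0}
    - {"translation":[0,0,0],"spin":0}
    - {"translation":[0,0,0],"spin":0}

```text
time: 12.9
tool_pos: [0.6375, -0.0292, 0.0169]
tcp_rot: [-3.141, -0.0, 0.025]
wrist_force: [-21.7, -0.3, 11.6]
width: 0.552
```

play_rows:
  series:
    - {"translation":[-0.02,0,0],"spin":0}
    - {"translation":[-0.03,0,0],"spin":0}
    - {"translation":[-0.03,0,0],"spin":0}
    - {"translation":[0,0,0],"spin":0}

```text
time: 13.3
tool_pos: [0.5611, -0.0291, 0.0173]
tcp_rot: [-3.141, 0.0, 0.006]
wrist_force: [-0.2, -0.6, -1.8]
width: 0.552
```

```bash
python3 -c "
from h import *
goto(.56,.09,.0135,0)
im=bot.read_camera('wrist');cv2.imwrite('pics/w3.png',im)"
```

```text
t 13.3 pos [ 0.5611 -0.0291  0.0173] yaw -0.0 q6 1.47 F [-0.2 -0.6 -1.8] width 0.552
spin units -0.00
tool dx -0.0011 dy -0.1191 dz 0.0038 at yaw 0.0
```

View pics/w3.png

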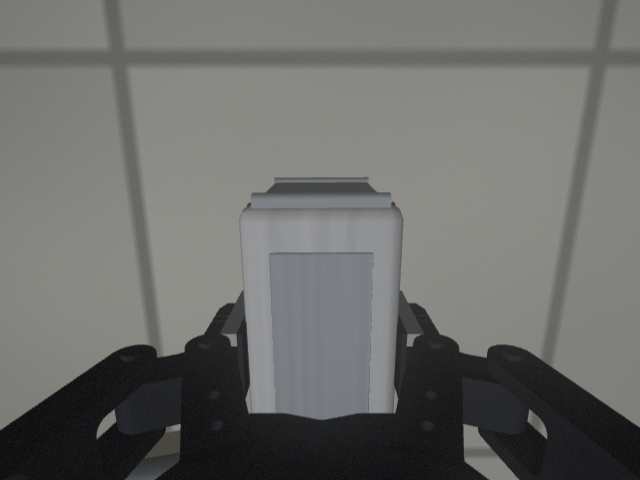

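```bash
python3 -c "
from h import *
s=bot.read_state();p=s['tool_pos'];cal=bot.get_calibration('wrist')
b=p[2]-.0135
print('lid edge',px(cal,[p[0]+.048,p[1],.05+b]))
for a in(0,.05,.1,.2,.6):
  for d in(.0485,.0515,.053):
    # hinge at x=.0485+.. plate point at 32 mm down
    x=.050+.032*np.sin(a)+(d-.050)*np.cos(a); z=.045-.032*np.cos(a)+(d-.05)*np.sin(a)
    print(a,d,px(cal,[p[0]+x,p[1],z+b]).round(1))
"
```

```text
lid edge [318.96964047 205.45449347]
0 0.0485 [319.6 187.2]
0 0.0515 [319.6 179.1]
0 0.053 [319.6 175. ]
0.05 0.0485 [319.6 182.9]
0.05 0.0515 [319.6 174.8]
0.05 0.053 [319.6 170.7]
0.1 0.0485 [319.6 178.5]
0.1 0.0515 [319.6 170.4]
0.1 0.053 [319.5 166.3]
0.2 0.0485 [319.6 169.9]
0.2 0.0515 [319.5 161.8]
0.2 0.053 [319.5 157.8]
0.6 0.0485 [319.4 136.2]
0.6 0.0515 [319.3 128.7]
0.6 0.053 [319.3 124.9]
```

The clip's lower edge is at row 178, and a shut clip should show at 179, so it is shut. I'll park this tin at (0.56, 0.09).

play_rows:
  series:
    - {"translation":[0,-0.04,0],"spin":0}
    - {"translation":[0,-0.04,0],"spin":0}
    - {"translation":[0,-0.039,0],"spin":0}
    - {"translation":[0,0,0.0025],"spin":0}
    - {"translation":[0,0,0.001],"spin":0}

```text
time: 13.85
tool_pos: [0.5673, 0.0908, 0.0154]
tcp_rot: [-3.141, -0.004, -0.005]
wrist_force: [0.5, -1.8, -1.4]
width: 0.55
```

play_rows:
  series:
    - {"translation":[0,0,0],"spin":0}
    - {"translation":[0,0,0],"spin":0}
    - {"translation":[0,0,0],"spin":0}
    - {"translation":[0,0,0],"spin":0}
  jaw: 0.45

```text
time: 14.25
tool_pos: [0.5656, 0.0889, 0.015]
tcp_rot: [-3.142, 0.002, -0.001]
wrist_force: [0.1, -0.2, 0.6]
width: 0.727
```

play_rows:
  series:
    - {"translation":[0,0,-0.03],"spin":0}
    - {"translation":[0,0,-0.04],"spin":0}
    - {"translation":[0,0,-0.03],"spin":0}
    - {"translation":[0,0,0],"spin":-1}
    - {"translation":[0,0,0],"spin":-0.52}

```text
time: 14.75
tool_pos: [0.5668, 0.0894, 0.1171]
tcp_rot: [-3.134, -0.211, -0.007]
wrist_force: [-0.5, 0.1, -0.2]
width: 0.725
```

```bash
python3 -c "
from h import *
goto(.427,-.391,.012)"
```

```text
t 14.8 pos [0.5668 0.0894 0.1171] yaw 7.7 q6 1.55 F [-0.5  0.1 -0.2] width 0.725
spin units -0.00
tool dx -0.2031 dy 0.4573 dz 0.1051 at yaw 7.7
```

play_rows:
  series:
    - {"translation":[-0.0203,0.0457,0],"spin":0}
    - {"translation":[-0.0203,0.0457,0],"spin":0}
    - {"translation":[-0.0203,0.0457,0],"spin":0}
    - {"translation":[-0.0203,0.0457,0],"spin":0}
    - {"translation":[-0.0203,0.0457,0],"spin":0}
  jaw: 1

```text
time: 15.25
tool_pos: [0.4941, -0.1523, 0.1152]
tcp_rot: [3.134, 0.208, 0.002]
wrist_force: [0.2, -1.1, -0.9]
width: 1.0
```

play_rows:
  series:
    - {"translation":[-0.0203,0.0457,0],"spin":0}
    - {"translation":[-0.0203,0.0457,0],"spin":0}
    - {"translation":[-0.0203,0.0457,0],"spin":0}
    - {"translation":[-0.0203,0.0457,0],"spin":0}
    - {"translation":[-0.0203,0.0457,0],"spin":0}

```text
time: 15.75
tool_pos: [0.4233, -0.3924, 0.1151]
tcp_rot: [3.134, 0.207, 0.001]
wrist_force: [0.5, 0.6, 0.6]
width: 0.998
```

play_rows:
  series:
    - {"translation":[0,0,0],"spin":0}
    - {"translation":[0,0,0],"spin":0}

```text
time: 15.95
tool_pos: [0.4236, -0.3913, 0.1147]
tcp_rot: [-3.135, -0.203, -0.0]
wrist_force: [-0.5, -0.3, -0.3]
width: 1.002
```

```bash
python3 -c "
from h import *
goto(.427,-.391,.012)
cv2.imwrite('pics/w4.png',bot.read_camera('wrist'))
cv2.imwrite('pics/t4.png',bot.read_camera('top'))
t=cv2.imread('pics/t4.png')[170:350,230:520]; w=cv2.imread('pics/w4.png')
cv2.imwrite('pics/c4.png',np.vstack([cv2.resize(w,(400,300)),cv2.resize(t,(480,298))[:,:400]]) if 0 else np.hstack([cv2.resize(w,(384,288)),cv2.resize(t,(416,258),interpolation=cv2.INTER_CUBIC)[:,:].repeat(1,0) if 0 else cv2.copyMakeBorder(cv2.resize(t,(416,258),interpolation=cv2.INTER_CUBIC),0,30,0,0,cv2.BORDER_CONSTANT)]))
"
```

```text
t 15.9 pos [ 0.4236 -0.3913  0.1147] yaw 7.4 q6 0.65 F [-0.5 -0.3 -0.3] width 1.002
spin units -0.00
tool dx 0.0034 dy 0.0001 dz 0.1027 at yaw 7.4
```

View pics/c4.png

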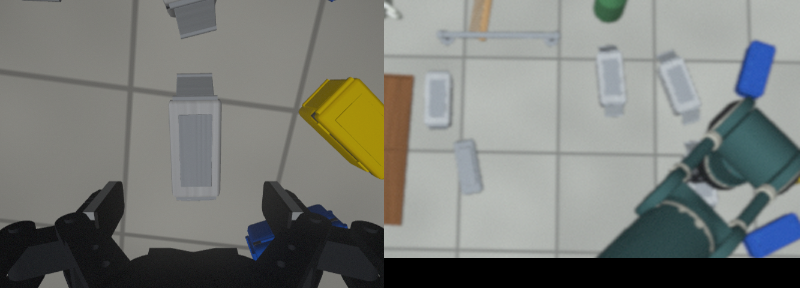

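The wrist view has tin D between the jaws at (195,147), with a blue look-alike near (265,235). I'll check the blue tin's clearance before going down.

```bash
python3 -c "
from h import *
cal=bot.get_calibration('wrist')
for u,v,z in((415,400,.05),(440,368,.05),(530,345,.05)): print(at(cal,u,v,z).round(3))
s=bot.read_state(); w,R=yaw(s['tcp_rot']); print('finger back right',(np.array(s['tool_pos'])+R@[0,.057,0]).round(3))
cal=bot.get_calibration('top')
for u,v in((481,336),(484,348),(520,322),(524,333)): print(at(cal,u,v,.05).round(3))
"
```

```text
[ 0.34 -0.46  0.05]
[ 0.364 -0.471  0.05 ]
[ 0.387 -0.521  0.05 ]
finger back right [ 0.432 -0.446  0.114]
[ 0.321 -0.466  0.05 ]
[ 0.291 -0.473  0.05 ]
[ 0.358 -0.566  0.05 ]
[ 0.331 -0.575  0.05 ]
```

play_rows:
  series:
    - {"translation":[0.003,0,0.025],"spin":0}
    - {"translation":[0,0,0.03],"spin":0}
    - {"translation":[0,0,0.028],"spin":0}
    - {"translation":[0,0,0.019],"spin":0}
    - {"translation":[0,0,0],"spin":0}

```text
time: 16.55
tool_pos: [0.4258, -0.3855, 0.0094]
tcp_rot: [-3.129, -0.212, 0.007]
wrist_force: [-0.2, -0.4, 0.5]
width: 1.002
```

play_rows:
  series:
    - {"translation":[0,0,0],"spin":0}
    - {"translation":[0,0,0],"spin":0}
    - {"translation":[0,0,0],"spin":0}
    - {"translation":[0,0,0],"spin":0}
    - {"translation":[0,0,0],"spin":0}
  jaw: -1
  force: 80

```text
time: 17.05
tool_pos: [0.4292, -0.391, 0.015]
tcp_rot: [3.132, 0.208, 0.005]
wrist_force: [1.3, 0.2, 5.9]
width: 0.547
```

play_rows:
  series:
    - {"translation":[0,0,-0.008],"spin":0.5}
    - {"translation":[0,0,-0.008],"spin":0.5}
    - {"translation":[0,0,0],"spin":0.48}

```text
time: 17.35
tool_pos: [0.428, -0.3903, 0.0301]
tcp_rot: [3.14, 0.002, 0.002]
wrist_force: [-0.1, 0.9, -1.4]
width: 0.55
```

```bash
python3 -c "
from h import *
goto(.57,-.03,.018,0)"
```

```text
t 17.4 pos [ 0.428  -0.3903  0.0301] yaw 0.1 q6 0.79 F [-0.1  0.9 -1.4] width 0.550
spin units 0.02
tool dx 0.1420 dy -0.3603 dz 0.0121 at yaw 0.0
```

play_rows:
  series:
    - {"translation":[0,-0.048,0],"spin":0}
    - {"translation":[0,-0.048,0],"spin":0}
    - {"translation":[0,-0.048,0],"spin":0}
    - {"translation":[0,-0.048,0],"spin":0}
    - {"translation":[0,-0.048,0],"spin":0}

```text
time: 17.85
tool_pos: [0.426, -0.1481, 0.0289]
tcp_rot: [-3.141, -0.004, -0.0]
wrist_force: [-0.5, 0.3, -1.5]
width: 0.548
```

play_rows:
  series:
    - {"translation":[0,-0.048,0],"spin":0}
    - {"translation":[0.036,-0.018,0],"spin":0}
    - {"translation":[0.036,-0.018,0.004],"spin":0}
    - {"translation":[0.036,-0.018,0.004],"spin":0}
    - {"translation":[0.035,-0.018,0.004],"spin":0}

```text
time: 18.35
tool_pos: [0.5704, -0.0281, 0.0169]
tcp_rot: [3.141, 0.006, 0.0]
wrist_force: [0.4, -0.8, -0.5]
width: 0.553
```

play_rows:
  series:
    - {"translation":[0,0,0],"spin":0}
    - {"translation":[0,0,0],"spin":0}

```text
time: 18.55
tool_pos: [0.5691, -0.0288, 0.0164]
tcp_rot: [3.142, 0.008, -0.002]
wrist_force: [-0.2, 0.1, -1.0]
width: 0.547
```

```bash
python3 -c "
from h import *
goto(.6375,-.03,.018,0)"
```

```text
t 18.6 pos [ 0.5691 -0.0288  0.0164] yaw 0.3 q6 1.47 F [-0.2  0.1 -1. ] width 0.547
spin units 0.06
tool dx 0.0684 dy 0.0012 dz -0.0016 at yaw 0.0
```

play_rows:
  series:
    - {"translation":[0.02,0,-0.0015],"spin":0}
    - {"translation":[0.02,0,0],"spin":0}
    - {"translation":[0.01,0,0],"spin":0}
    - {"translation":[0.004,0,0],"spin":0}
    - {"translation":[0.004,0,0],"spin":0}

```text
time: 19.05
tool_pos: [0.625, -0.0294, 0.0174]
tcp_rot: [-3.141, -0.005, 0.006]
wrist_force: [-1.5, 0.1, -1.6]
width: 0.548
```

play_rows:
  series:
    - {"translation":[0.003,0,0],"spin":0}
    - {"translation":[0.003,0,0],"spin":0}
    - {"translation":[0.003,0,0],"spin":0}
    - {"translation":[0.002,0,0],"spin":0}
    - {"translation":[0,0,0],"spin":0}

```text
time: 19.55
tool_pos: [0.6383, -0.0289, 0.0185]
tcp_rot: [3.142, 0.006, -0.0]
wrist_force: [-3.1, -0.3, 0.3]
width: 0.553
```

play_rows:
  series:
    - {"translation":[0.001,0,0],"spin":0}
    - {"translation":[0.001,0,0],"spin":0}
    - {"translation":[0.001,0,0],"spin":0}
    - {"translation":[0,0,0],"spin":0}

```text
time: 19.95
tool_pos: [0.6384, -0.0289, 0.0178]
tcp_rot: [-3.141, -0.006, 0.009]
wrist_force: [-8.8, 0.3, 4.1]
width: 0.548
```

Hard contact at 0.6384. I'll press to about 20 N, back off, and turn −36 units.

play_rows:
  series:
    - {"translation":[0.002,0,0],"spin":0}
    - {"translation":[0.002,0,0],"spin":0}
    - {"translation":[0.001,0,0],"spin":0}
    - {"translation":[0,0,0],"spin":0}
    - {"translation":[0,0,0],"spin":0}

```text
time: 20.45
tool_pos: [0.6385, -0.0288, 0.0169]
tcp_rot: [-3.141, -0.006, 0.025]
wrist_force: [-20.7, -1.3, 11.3]
width: 0.547
```

play_rows:
  series:
    - {"translation":[-0.02,0,0],"spin":0}
    - {"translation":[-0.025,0,0],"spin":0}
    - {"translation":[-0.025,0,0],"spin":0}
    - {"translation":[0,0,0],"spin":0}
    - {"translation":[0,0,0],"spin":-1}

```text
time: 20.95
tool_pos: [0.5772, -0.0292, 0.0188]
tcp_rot: [3.138, 0.145, 0.005]
wrist_force: [0.7, 0.6, -1.6]
width: 0.553
```

play_rows:
  series:
    - {"translation":[0,0,0],"spin":-1}
    - {"translation":[0,0,0],"spin":-1}
    - {"translation":[0,0,0],"spin":-1}
    - {"translation":[0,0,0],"spin":-1}
    - {"translation":[0,0,0],"spin":-1}

```text
time: 21.45
tool_pos: [0.5785, -0.0293, 0.019]
tcp_rot: [3.03, 0.824, 0.006]
wrist_force: [0.4, 1.1, -2.1]
width: 0.552
```

play_rows:
  series:
    - {"translation":[0,0,0],"spin":-1}
    - {"translation":[0,0,0],"spin":-1}
    - {"translation":[0,0,0],"spin":-1}
    - {"translation":[0,0,0],"spin":-1}
    - {"translation":[0,0,0],"spin":-1}

```text
time: 21.95
tool_pos: [0.5785, -0.0293, 0.019]
tcp_rot: [2.78, 1.46, 0.005]
wrist_force: [0.1, 0.3, -1.9]
width: 0.551
```

play_rows:
  series:
    - {"translation":[0,0,0],"spin":-1}
    - {"translation":[0,0,0],"spin":-1}
    - {"translation":[0,0,0],"spin":-1}
    - {"translation":[0,0,0],"spin":-1}
    - {"translation":[0,0,0],"spin":-1}

```text
time: 22.45
tool_pos: [0.5785, -0.0293, 0.019]
tcp_rot: [2.397, 2.026, 0.004]
wrist_force: [-0.5, -0.4, -1.7]
width: 0.551
```

play_rows:
  series:
    - {"translation":[0,0,0],"spin":-1}
    - {"translation":[0,0,0],"spin":-1}
    - {"translation":[0,0,0],"spin":-1}
    - {"translation":[0,0,0],"spin":-1}
    - {"translation":[0,0,0],"spin":-1}

```text
time: 22.95
tool_pos: [0.5785, -0.0293, 0.019]
tcp_rot: [1.902, 2.497, 0.003]
wrist_force: [-0.4, 0.4, -0.9]
width: 0.55
```

play_rows:
  series:
    - {"translation":[0,0,0],"spin":-1}
    - {"translation":[0,0,0],"spin":-1}
    - {"translation":[0,0,0],"spin":-1}
    - {"translation":[0,0,0],"spin":-1}
    - {"translation":[0,0,0],"spin":-1}

```text
time: 23.45
tool_pos: [0.5785, -0.0293, 0.019]
tcp_rot: [1.316, 2.849, 0.002]
wrist_force: [0.6, -1.1, -1.8]
width: 0.548
```

play_rows:
  series:
    - {"translation":[0,0,0],"spin":-1}
    - {"translation":[0,0,0],"spin":-1}
    - {"translation":[0,0,0],"spin":-1}
    - {"translation":[0,0,0],"spin":-1}
    - {"translation":[0,0,0],"spin":-1}

```text
time: 23.95
tool_pos: [0.5785, -0.0292, 0.019]
tcp_rot: [0.668, 3.066, 0.001]
wrist_force: [-0.1, -0.8, -1.6]
width: 0.549
```

play_rows:
  series:
    - {"translation":[0,0,0],"spin":-1}
    - {"translation":[0,0,0],"spin":-1}
    - {"translation":[0,0,0],"spin":-1}
    - {"translation":[0,0,0],"spin":-1}
    - {"translation":[0,0,0],"spin":-1}

```text
time: 24.45
tool_pos: [0.5785, -0.0292, 0.019]
tcp_rot: [-0.011, 3.138, -0.0]
wrist_force: [-0.1, -0.4, -1.3]
width: 0.552
```

```bash
python3 -c "
from h import *
goto(.637,-.03,.018,180)"
```

```text
t 24.4 pos [ 0.5785 -0.0292  0.019 ] yaw -179.6 q6 -1.67 F [-0.1 -0.4 -1.3] width 0.552
spin units 0.08
tool dx -0.0585 dy -0.0008 dz 0.0010 at yaw 180.0
```

play_rows:
  series:
    - {"translation":[-0.02,0,0],"spin":0.1}
    - {"translation":[-0.02,0,0],"spin":0}
    - {"translation":[-0.005,0,0],"spin":0}
    - {"translation":[-0.004,0,0],"spin":0}
    - {"translation":[-0.004,0,0],"spin":0}

```text
time: 24.95
tool_pos: [0.6283, -0.0292, 0.0177]
tcp_rot: [-0.008, -3.139, -0.0]
wrist_force: [-3.1, -0.4, -1.5]
width: 0.551
```

play_rows:
  series:
    - {"translation":[-0.003,0,0],"spin":0}
    - {"translation":[-0.003,0,0],"spin":0}
    - {"translation":[-0.002,0,0],"spin":0}
    - {"translation":[-0.001,0,0],"spin":0}
    - {"translation":[0,0,0],"spin":0}

```text
time: 25.45
tool_pos: [0.636, -0.0293, 0.0178]
tcp_rot: [-0.008, -3.137, -0.0]
wrist_force: [-6.4, 0.4, 1.8]
width: 0.547
```

play_rows:
  series:
    - {"translation":[-0.001,0,0],"spin":0}
    - {"translation":[-0.001,0,0],"spin":0}
    - {"translation":[-0.001,0,0],"spin":0}
    - {"translation":[0,0,0],"spin":0}

```text
time: 25.85
tool_pos: [0.6361, -0.0292, 0.0172]
tcp_rot: [-0.008, -3.131, -0.001]
wrist_force: [-13.5, -0.4, 5.7]
width: 0.548
```

play_rows:
  series:
    - {"translation":[-0.001,0,0],"spin":0}
    - {"translation":[-0.001,0,0],"spin":0}
    - {"translation":[0,0,0],"spin":0}

```text
time: 26.15
tool_pos: [0.6361, -0.0292, 0.0169]
tcp_rot: [-0.007, -3.127, -0.001]
wrist_force: [-18.8, -0.2, 9.3]
width: 0.554
```

play_rows:
  series:
    - {"translation":[0.028,0,0],"spin":0}
    - {"translation":[0.04,-0.01,0],"spin":0}
    - {"translation":[0.04,-0.03,0],"spin":0}
    - {"translation":[0.04,-0.03,0],"spin":0}
    - {"translation":[0.035,-0.03,0],"spin":0}

```text
time: 26.65
tool_pos: [0.4589, -0.1292, 0.0188]
tcp_rot: [0.006, 3.139, -0.001]
wrist_force: [0.5, -1.5, -1.0]
width: 0.552
```

play_rows:
  series:
    - {"translation":[0.02,-0.01,0],"spin":0}
    - {"translation":[0,0,0.002],"spin":0}
    - {"translation":[0,0,0.0015],"spin":0}
    - {"translation":[0,0,0],"spin":0}

```text
time: 27.05
tool_pos: [0.4414, -0.1384, 0.0153]
tcp_rot: [0.008, 3.139, -0.001]
wrist_force: [0.4, 0.1, -1.3]
width: 0.547
```

play_rows:
  series:
    - {"translation":[0,0,0],"spin":0}
    - {"translation":[0,0,0],"spin":0}
    - {"translation":[0,0,0],"spin":0}
    - {"translation":[0,0,0],"spin":0}
  jaw: 0.45

```text
time: 27.45
tool_pos: [0.4402, -0.1381, 0.0149]
tcp_rot: [0.007, 3.141, -0.0]
wrist_force: [-0.2, 0.8, 0.6]
width: 0.723
```

play_rows:
  series:
    - {"translation":[0,0,-0.03],"spin":0}
    - {"translation":[0,0,-0.04],"spin":0}
    - {"translation":[0,0,-0.03],"spin":0}
    - {"translation":[0,0,0],"spin":-0.5}
    - {"translation":[0,0,0],"spin":-0.4}

```text
time: 27.95
tool_pos: [0.4411, -0.1387, 0.1167]
tcp_rot: [-0.118, 3.136, -0.002]
wrist_force: [-1.0, -0.1, -1.0]
width: 0.723
```

```bash
python3 -c "
from h import *
goto(.6085,-.229,.012)"
```

```text
t 27.9 pos [ 0.4411 -0.1387  0.1167] yaw -175.7 q6 -2.00 F [-1.  -0.1 -1. ] width 0.723
spin units -0.00
tool dx -0.1602 dy -0.1026 dz 0.1047 at yaw -175.7
```

play_rows:
  series:
    - {"translation":[-0.04,-0.0257,0],"spin":0}
    - {"translation":[-0.04,-0.0257,0],"spin":0}
    - {"translation":[-0.04,-0.0257,0],"spin":0}
    - {"translation":[-0.041,-0.0257,0],"spin":0}
    - {"translation":[0,0,0],"spin":0}
  jaw: 1

```text
time: 28.45
tool_pos: [0.6128, -0.2318, 0.1137]
tcp_rot: [-0.114, 3.137, -0.003]
wrist_force: [-0.6, 0.9, 1.2]
width: 1.003
```

```bash
python3 -c "
from h import *
goto(.6085,-.229,.012)
cv2.imwrite('pics/w5.png',cv2.resize(bot.read_camera('wrist'),(400,300)))"
```

```text
t 28.4 pos [ 0.6128 -0.2318  0.1137] yaw -175.8 q6 -2.04 F [-0.6  0.9  1.2] width 1.003
spin units -0.00
tool dx 0.0041 dy 0.0031 dz 0.1017 at yaw -175.8
```

View pics/w5.png

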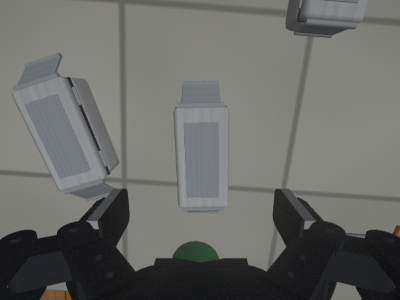

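Tin A is in place at (201,158), between the jaws at (115,210) and (290,210). I'll descend and grip.

play_rows:
  series:
    - {"translation":[0.002,0.001,0.025],"spin":0}
    - {"translation":[0,0,0.03],"spin":0}
    - {"translation":[0,0,0.028],"spin":0}
    - {"translation":[0,0,0.0195],"spin":0}
    - {"translation":[0,0,0],"spin":0}

```text
time: 29.0
tool_pos: [0.6014, -0.2261, 0.0086]
tcp_rot: [0.115, -3.132, -0.005]
wrist_force: [0.3, 0.5, -1.4]
width: 0.999
```

play_rows:
  series:
    - {"translation":[0,0,0],"spin":0}
    - {"translation":[0,0,0],"spin":0}
    - {"translation":[0,0,0],"spin":0}
    - {"translation":[0,0,0],"spin":0}
    - {"translation":[0,0,0],"spin":0}
  jaw: -1
  force: 80

```text
time: 29.5
tool_pos: [0.6075, -0.2289, 0.0148]
tcp_rot: [-0.115, 3.136, -0.003]
wrist_force: [-0.8, -0.4, 6.4]
width: 0.551
```

play_rows:
  series:
    - {"translation":[0.02,0,-0.008],"spin":0.4}
    - {"translation":[0.02,0,-0.008],"spin":0.46}
    - {"translation":[0,0,0],"spin":0}

```text
time: 29.8
tool_pos: [0.5638, -0.2303, 0.0288]
tcp_rot: [-0.004, -3.14, -0.001]
wrist_force: [-0.3, 0.5, -1.4]
width: 0.553
```

```bash
python3 -c "
from h import *
goto(.57,-.03,.018,180)"
```

```text
t 29.8 pos [ 0.5638 -0.2303  0.0288] yaw 179.8 q6 -2.00 F [-0.3  0.5 -1.4] width 0.553
spin units -0.03
tool dx -0.0062 dy 0.2003 dz 0.0108 at yaw 180.0
```

play_rows:
  series:
    - {"translation":[-0.02,0,0],"spin":0}
    - {"translation":[-0.002,0.04,0],"spin":0}
    - {"translation":[0,0.04,0],"spin":0}
    - {"translation":[0,0.04,0],"spin":0}
    - {"translation":[0,0.04,0.004],"spin":0}

```text
time: 30.3
tool_pos: [0.5892, -0.069, 0.0247]
tcp_rot: [0.002, 3.14, -0.0]
wrist_force: [1.1, 0.6, -0.4]
width: 0.552
```

play_rows:
  series:
    - {"translation":[0,0.04,0.006],"spin":0}
    - {"translation":[0,0,0],"spin":0}
    - {"translation":[0,0,0],"spin":0}

```text
time: 30.6
tool_pos: [0.5883, -0.0293, 0.0179]
tcp_rot: [0.002, -3.141, 0.0]
wrist_force: [0.7, -1.1, -0.9]
width: 0.555
```

```bash
python3 -c "
from h import *
goto(.637,-.03,.018,180)"
```

```text
t 30.6 pos [ 0.5883 -0.0293  0.0179] yaw -179.9 q6 -1.66 F [ 0.7 -1.1 -0.9] width 0.555
spin units 0.02
tool dx -0.0487 dy -0.0007 dz -0.0001 at yaw 180.0
```

play_rows:
  series:
    - {"translation":[-0.02,0,-0.0005],"spin":0}
    - {"translation":[-0.01,0,0],"spin":0}
    - {"translation":[-0.004,0,0],"spin":0}
    - {"translation":[-0.004,0,0],"spin":0}
    - {"translation":[-0.003,0,0],"spin":0}

```text
time: 31.1
tool_pos: [0.6281, -0.0311, 0.0182]
tcp_rot: [-0.004, -3.139, -0.0]
wrist_force: [-2.6, -0.8, -1.1]
width: 0.547
```

play_rows:
  series:
    - {"translation":[-0.003,0,0],"spin":0}
    - {"translation":[-0.003,0,0],"spin":0}
    - {"translation":[-0.002,0,0],"spin":0}
    - {"translation":[-0.001,0,0],"spin":0}
    - {"translation":[0,0,0],"spin":0}

```text
time: 31.6
tool_pos: [0.6329, -0.0307, 0.0179]
tcp_rot: [-0.002, -3.131, -0.0]
wrist_force: [-15.0, -1.3, 7.0]
width: 0.552
```

play_rows:
  series:
    - {"translation":[-0.001,0,0],"spin":0}
    - {"translation":[-0.001,0,0],"spin":0}
    - {"translation":[-0.001,0,0],"spin":0}
    - {"translation":[0,0,0],"spin":0}

```text
time: 32.0
tool_pos: [0.6329, -0.0306, 0.0175]
tcp_rot: [-0.002, -3.125, -0.0]
wrist_force: [-22.8, -0.9, 12.4]
width: 0.549
```

play_rows:
  series:
    - {"translation":[0.018,0,0],"spin":0}
    - {"translation":[0.025,0,0],"spin":0}
    - {"translation":[0.025,0,0],"spin":0}
    - {"translation":[0,0,0],"spin":0}
    - {"translation":[0,0,0],"spin":1}

```text
time: 32.5
tool_pos: [0.5738, -0.0304, 0.0194]
tcp_rot: [0.142, 3.136, 0.0]
wrist_force: [0.9, 1.2, -1.2]
width: 0.551
```

play_rows:
  series:
    - {"translation":[0,0,0],"spin":1}
    - {"translation":[0,0,0],"spin":1}
    - {"translation":[0,0,0],"spin":1}
    - {"translation":[0,0,0],"spin":1}
    - {"translation":[0,0,0],"spin":1}

```text
time: 33.0
tool_pos: [0.5752, -0.0305, 0.0196]
tcp_rot: [0.82, 3.029, 0.001]
wrist_force: [-0.5, 0.1, -2.2]
width: 0.554
```

play_rows:
  series:
    - {"translation":[0,0,0],"spin":1}
    - {"translation":[0,0,0],"spin":1}
    - {"translation":[0,0,0],"spin":1}
    - {"translation":[0,0,0],"spin":1}
    - {"translation":[0,0,0],"spin":1}

```text
time: 33.5
tool_pos: [0.5752, -0.0305, 0.0195]
tcp_rot: [1.456, 2.78, 0.002]
wrist_force: [-0.2, 0.6, -0.9]
width: 0.55
```

play_rows:
  series:
    - {"translation":[0,0,0],"spin":1}
    - {"translation":[0,0,0],"spin":1}
    - {"translation":[0,0,0],"spin":1}
    - {"translation":[0,0,0],"spin":1}
    - {"translation":[0,0,0],"spin":1}

```text
time: 34.0
tool_pos: [0.5752, -0.0305, 0.0196]
tcp_rot: [2.024, 2.399, 0.003]
wrist_force: [0.2, -0.9, -0.6]
width: 0.555
```

play_rows:
  series:
    - {"translation":[0,0,0],"spin":1}
    - {"translation":[0,0,0],"spin":1}
    - {"translation":[0,0,0],"spin":1}
    - {"translation":[0,0,0],"spin":1}
    - {"translation":[0,0,0],"spin":1}

```text
time: 34.5
tool_pos: [0.5752, -0.0305, 0.0196]
tcp_rot: [2.496, 1.905, 0.004]
wrist_force: [0.0, -1.1, -1.3]
width: 0.553
```

play_rows:
  series:
    - {"translation":[0,0,0],"spin":1}
    - {"translation":[0,0,0],"spin":1}
    - {"translation":[0,0,0],"spin":1}
    - {"translation":[0,0,0],"spin":1}
    - {"translation":[0,0,0],"spin":1}

```text
time: 35.0
tool_pos: [0.5752, -0.0305, 0.0196]
tcp_rot: [2.849, 1.32, 0.005]
wrist_force: [-0.3, -0.8, -1.6]
width: 0.551
```

play_rows:
  series:
    - {"translation":[0,0,0],"spin":1}
    - {"translation":[0,0,0],"spin":1}
    - {"translation":[0,0,0],"spin":1}
    - {"translation":[0,0,0],"spin":1}
    - {"translation":[0,0,0],"spin":1}

```text
time: 35.5
tool_pos: [0.5752, -0.0304, 0.0196]
tcp_rot: [3.068, 0.672, 0.005]
wrist_force: [0.4, -0.5, -0.9]
width: 0.551
```

play_rows:
  series:
    - {"translation":[0,0,0],"spin":1}
    - {"translation":[0,0,0],"spin":1}
    - {"translation":[0,0,0],"spin":1}
    - {"translation":[0,0,0],"spin":1}
    - {"translation":[0,0,0],"spin":1}

```text
time: 36.0
tool_pos: [0.5752, -0.0305, 0.0195]
tcp_rot: [3.141, -0.008, 0.005]
wrist_force: [0.2, 0.0, -0.9]
width: 0.549
```

```bash
python3 -c "
from h import *
goto(.641,-.03,.018,0)"
```

```text
t 36.0 pos [ 0.5752 -0.0305  0.0195] yaw -0.3 q6 1.48 F [ 0.2  0.  -0.9] width 0.549
spin units -0.06
tool dx 0.0658 dy -0.0005 dz 0.0015 at yaw 0.0
```

play_rows:
  series:
    - {"translation":[0.02,0,0.001],"spin":-0.05}
    - {"translation":[0.02,0,0],"spin":0}
    - {"translation":[0.01,0,0],"spin":0}
    - {"translation":[0.004,0,0],"spin":0}
    - {"translation":[0.004,0,0],"spin":0}

```text
time: 36.5
tool_pos: [0.6304, -0.0303, 0.0172]
tcp_rot: [-3.141, -0.004, 0.003]
wrist_force: [-2.3, -0.1, -1.7]
width: 0.552
```

play_rows:
  series:
    - {"translation":[0.003,0,0],"spin":0}
    - {"translation":[0.003,0,0],"spin":0}
    - {"translation":[0.002,0,0],"spin":0}
    - {"translation":[0.001,0,0],"spin":0}
    - {"translation":[0,0,0],"spin":0}

```text
time: 37.0
tool_pos: [0.6403, -0.0303, 0.018]
tcp_rot: [-3.142, -0.004, -0.001]
wrist_force: [-2.0, 0.1, -0.6]
width: 0.547
```

play_rows:
  series:
    - {"translation":[0.001,0,0],"spin":0}
    - {"translation":[0.001,0,0],"spin":0}
    - {"translation":[0.001,0,0],"spin":0}
    - {"translation":[0,0,0],"spin":0}

```text
time: 37.4
tool_pos: [0.6416, -0.0303, 0.0176]
tcp_rot: [-3.141, -0.004, 0.005]
wrist_force: [-6.0, 0.4, 3.6]
width: 0.55
```

play_rows:
  series:
    - {"translation":[0.002,0,0],"spin":0}
    - {"translation":[0.002,0,0],"spin":0}
    - {"translation":[0.001,0,0],"spin":0}
    - {"translation":[0,0,0],"spin":0}
    - {"translation":[0,0,0],"spin":0}

```text
time: 37.9
tool_pos: [0.6417, -0.0302, 0.0165]
tcp_rot: [-3.141, -0.005, 0.021]
wrist_force: [-17.8, -0.5, 8.3]
width: 0.551
```

play_rows:
  series:
    - {"translation":[-0.025,0,0],"spin":0}
    - {"translation":[-0.025,0,0],"spin":0}
    - {"translation":[-0.02,0,-0.004],"spin":0}
    - {"translation":[0,0.042,0],"spin":0}
    - {"translation":[0,0.042,0],"spin":0}

```text
time: 38.4
tool_pos: [0.5792, -0.1146, 0.0226]
tcp_rot: [3.141, 0.009, 0.005]
wrist_force: [-0.1, 0.4, -1.1]
width: 0.55
```

play_rows:
  series:
    - {"translation":[0,0.042,0],"spin":0}
    - {"translation":[0,0.042,0],"spin":0}
    - {"translation":[0,0.042,0],"spin":0}
    - {"translation":[-0.035,0,0],"spin":0}
    - {"translation":[-0.035,0,0],"spin":0}

```text
time: 38.9
tool_pos: [0.51, -0.2433, 0.0224]
tcp_rot: [3.14, 0.001, 0.006]
wrist_force: [-0.4, 0.1, -1.3]
width: 0.55
```

play_rows:
  series:
    - {"translation":[-0.035,0,0],"spin":0}
    - {"translation":[-0.035,0,0],"spin":0}
    - {"translation":[0,0,0.004],"spin":0}
    - {"translation":[0,0,0],"spin":0}

```text
time: 39.3
tool_pos: [0.4388, -0.2414, 0.0179]
tcp_rot: [3.141, 0.002, 0.003]
wrist_force: [0.8, -0.6, -1.8]
width: 0.551
```

```bash
python3 -c "
from h import *
goto(.44,-.24,.0148,0)"
```

```text
t 39.3 pos [ 0.4388 -0.2414  0.0179] yaw 0.1 q6 1.02 F [ 0.8 -0.6 -1.8] width 0.551
spin units 0.02
tool dx 0.0012 dy -0.0014 dz 0.0031 at yaw 0.0
```

play_rows:
  series:
    - {"translation":[0,0,0.002],"spin":0}
    - {"translation":[0,0,0.001],"spin":0}
    - {"translation":[0,0,0],"spin":0}

```text
time: 39.6
tool_pos: [0.4401, -0.2412, 0.015]
tcp_rot: [3.141, 0.005, 0.002]
wrist_force: [0.1, -0.1, -1.1]
width: 0.553
```

play_rows:
  series:
    - {"translation":[0,0,0],"spin":0}
    - {"translation":[0,0,0],"spin":0}
    - {"translation":[0,0,0],"spin":0}
    - {"translation":[0,0,0],"spin":0}
  jaw: 0.45

```text
time: 40.0
tool_pos: [0.4388, -0.2409, 0.0149]
tcp_rot: [3.141, 0.004, 0.0]
wrist_force: [0.2, 0.1, -0.6]
width: 0.731
```

play_rows:
  series:
    - {"translation":[0,0,-0.03],"spin":0}
    - {"translation":[0,0,-0.04],"spin":-0.9}
    - {"translation":[0,0,-0.03],"spin":-0.9}
    - {"translation":[0,0,0],"spin":-0.9}
    - {"translation":[0,0,0],"spin":-1}

```text
time: 40.5
tool_pos: [0.4398, -0.2416, 0.1167]
tcp_rot: [3.097, 0.514, 0.004]
wrist_force: [0.8, -0.1, 0.2]
width: 0.725
```

```bash
python3 -c "
from h import *
goto(.598,-.354,.012)"
```

```text
t 40.5 pos [ 0.4398 -0.2416  0.1167] yaw 18.8 q6 0.69 F [ 0.8 -0.1  0.2] width 0.725
spin units -0.00
tool dx 0.1134 dy 0.1575 dz 0.1047 at yaw 18.8
```

play_rows:
  series:
    - {"translation":[0.028,0.0394,0],"spin":0}
    - {"translation":[0.028,0.0394,0],"spin":0}
    - {"translation":[0.028,0.0394,0],"spin":0}
    - {"translation":[0.0285,0.0394,0],"spin":0}
    - {"translation":[0,0,0],"spin":0}
  jaw: 1

```text
time: 41.0
tool_pos: [0.5999, -0.3576, 0.1133]
tcp_rot: [3.098, 0.508, 0.003]
wrist_force: [-0.5, 0.1, -0.2]
width: 0.998
```

play_rows:
  series:
    - {"translation":[0,0,0],"spin":0}

```text
time: 41.1
tool_pos: [0.5958, -0.3545, 0.1134]
tcp_rot: [-3.099, -0.508, 0.002]
wrist_force: [-0.3, 0.6, -0.3]
width: 0.996
```

```bash
python3 -c "
from h import *
goto(.598,-.354,.012)
w=bot.read_camera('wrist');t=bot.read_camera('top');cv2.imwrite('pics/t6.png',t)
a=cv2.resize(w,(400,300));b=cv2.resize(t[170:345,240:473],(400,300),interpolation=cv2.INTER_CUBIC)
cv2.imwrite('pics/c6.png',np.hstack([a,b]))"
```

```text
t 41.1 pos [ 0.5958 -0.3545  0.1134] yaw 18.6 q6 0.67 F [-0.3  0.6 -0.3] width 0.996
spin units -0.00
tool dx 0.0023 dy 0.0003 dz 0.1014 at yaw 18.6
```

View pics/c6.png

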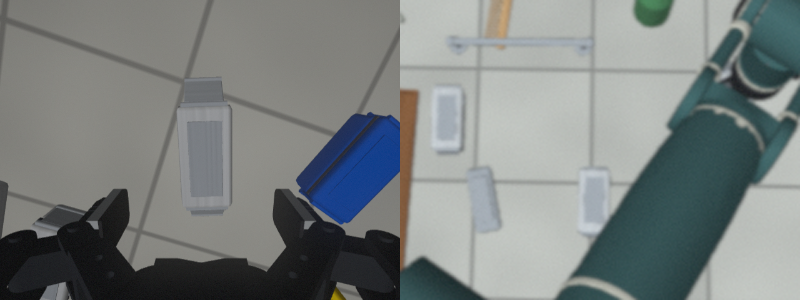

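```bash
python3 -c "
from h import *
cal=bot.get_calibration('wrist');s=bot.read_state();w,R=yaw(s['tcp_rot'])
for n,u,v,z in(('blueL',475,296,.05),('blueL0',475,296,.0),('blueB',552,355,.05),('B tl',288,170,.05),('B tr',370,168,.05),('B br',370,335,.05),('B bl',293,335,.05)):
  p=at(cal,u,v,z); print(n,(R.T@(p-s['tool_pos']))[:2].round(4),p.round(3))
"
```

```text
blueL [-0.0228  0.0895] [ 0.602 -0.446  0.05 ]
blueL0 [-0.0442  0.1109] [ 0.588 -0.473  0.   ]
blueB [-0.0614  0.1402] [ 0.581 -0.506  0.05 ]
B tl [ 0.0495 -0.0172] [ 0.636 -0.321  0.05 ]
B tr [0.0505 0.0263] [ 0.651 -0.362  0.05 ]
B br [-0.0478  0.0294] [ 0.559 -0.397  0.05 ]
B bl [-0.0478 -0.0166] [ 0.544 -0.353  0.05 ]
```

Tin B is at (205,155) between the jaws, and the blue tin clears the finger by about 27 mm. I'll descend and grip.

play_rows:
  series:
    - {"translation":[0.001,0.004,0.025],"spin":0}
    - {"translation":[0,0,0.03],"spin":0}
    - {"translation":[0,0,0.028],"spin":0}
    - {"translation":[0,0,0.0185],"spin":0}
    - {"translation":[0,0,0],"spin":0}

```text
time: 41.7
tool_pos: [0.5946, -0.3554, 0.0102]
tcp_rot: [-3.096, -0.509, 0.008]
wrist_force: [-0.8, 0.4, 0.1]
width: 0.998
```

play_rows:
  series:
    - {"translation":[0,0,0],"spin":0}
    - {"translation":[0,0,0],"spin":0}
    - {"translation":[0,0,0],"spin":0}
    - {"translation":[0,0,0],"spin":0}
    - {"translation":[0,0,0],"spin":0}
  jaw: -1
  force: 80

```text
time: 42.2
tool_pos: [0.5998, -0.3589, 0.0161]
tcp_rot: [3.097, 0.509, 0.005]
wrist_force: [-0.2, -0.0, 6.3]
width: 0.548
```

play_rows:
  series:
    - {"translation":[0,0,-0.008],"spin":0.95}
    - {"translation":[0,0,-0.008],"spin":0.95}
    - {"translation":[0,0,0],"spin":0.95}
    - {"translation":[0,0,0],"spin":0.9}

```text
time: 42.6
tool_pos: [0.598, -0.3577, 0.0297]
tcp_rot: [3.141, -0.008, 0.001]
wrist_force: [0.1, 1.0, -2.5]
width: 0.553
```

```bash
python3 -c "
from h import *
goto(.585,-.03,.018,0)"
```

```text
t 42.6 pos [ 0.598  -0.3577  0.0297] yaw -0.3 q6 1.00 F [ 0.1  1.  -2.5] width 0.553
spin units -0.06
tool dx -0.0130 dy -0.3277 dz 0.0117 at yaw 0.0
```

play_rows:
  series:
    - {"translation":[-0.012,0,0],"spin":-0.05}
    - {"translation":[0,-0.041,0],"spin":0}
    - {"translation":[0,-0.041,0],"spin":0}
    - {"translation":[0,-0.041,0],"spin":0}
    - {"translation":[0,-0.041,0],"spin":0}

```text
time: 43.1
tool_pos: [0.584, -0.1924, 0.029]
tcp_rot: [-3.141, -0.007, 0.001]
wrist_force: [-0.2, 0.7, -1.8]
width: 0.554
```

play_rows:
  series:
    - {"translation":[0,-0.041,0],"spin":0}
    - {"translation":[0,-0.041,0],"spin":0}
    - {"translation":[0,-0.041,0.005],"spin":0}
    - {"translation":[0,-0.041,0.004],"spin":0}
    - {"translation":[0,0,0],"spin":0}

```text
time: 43.6
tool_pos: [0.5827, -0.0254, 0.0193]
tcp_rot: [-3.14, -0.014, 0.005]
wrist_force: [-0.5, -1.6, -1.3]
width: 0.555
```

play_rows:
  series:
    - {"translation":[0,0,0],"spin":0}

```text
time: 43.7
tool_pos: [0.584, -0.0289, 0.02]
tcp_rot: [3.141, 0.011, -0.002]
wrist_force: [0.9, 0.2, -1.4]
width: 0.549
```

```bash
python3 -c "
from h import *
goto(.637,-.03,.019,0)"
```

```text
t 43.7 pos [ 0.584  -0.0289  0.02  ] yaw 0.4 q6 1.47 F [ 0.9  0.2 -1.4] width 0.549
spin units 0.08
tool dx 0.0530 dy 0.0011 dz 0.0010 at yaw 0.0
```

play_rows:
  series:
    - {"translation":[0.02,0,0.001],"spin":0}
    - {"translation":[0.015,0,0],"spin":0}
    - {"translation":[0.005,0,0],"spin":0}
    - {"translation":[0.004,0,0],"spin":0}
    - {"translation":[0.003,0,0],"spin":0}

```text
time: 44.2
tool_pos: [0.6306, -0.0304, 0.0186]
tcp_rot: [-3.142, -0.003, 0.004]
wrist_force: [-2.7, -0.5, -1.1]
width: 0.556
```

play_rows:
  series:
    - {"translation":[0.003,0,0],"spin":0}
    - {"translation":[0.003,0,0],"spin":0}
    - {"translation":[0.002,0,0],"spin":0}
    - {"translation":[0.001,0,0],"spin":0}
    - {"translation":[0,0,0],"spin":0}

```text
time: 44.7
tool_pos: [0.6367, -0.0293, 0.0177]
tcp_rot: [-3.141, -0.004, 0.014]
wrist_force: [-10.5, -0.3, -0.0]
width: 0.549
```

play_rows:
  series:
    - {"translation":[0.001,0,0],"spin":0}
    - {"translation":[0.001,0,0],"spin":0}
    - {"translation":[0.001,0,0],"spin":0}
    - {"translation":[0,0,0],"spin":0}

```text
time: 45.1
tool_pos: [0.6367, -0.0291, 0.0168]
tcp_rot: [-3.141, -0.004, 0.024]
wrist_force: [-16.6, 0.1, 3.2]
width: 0.551
```

play_rows:
  series:
    - {"translation":[0.001,0,0],"spin":0}
    - {"translation":[0.001,0,0],"spin":0}
    - {"translation":[0,0,0],"spin":0}

```text
time: 45.4
tool_pos: [0.6367, -0.0291, 0.0169]
tcp_rot: [-3.141, -0.004, 0.03]
wrist_force: [-22.0, -0.3, 8.5]
width: 0.551
```

play_rows:
  series:
    - {"translation":[-0.02,0,0],"spin":0}
    - {"translation":[-0.025,0,-0.002],"spin":0}
    - {"translation":[-0.025,0,0],"spin":0}
    - {"translation":[0,0,0],"spin":0}
    - {"translation":[0,0,0],"spin":-1}

```text
time: 45.9
tool_pos: [0.5768, -0.0297, 0.0219]
tcp_rot: [3.138, 0.144, 0.004]
wrist_force: [-0.2, -0.5, -1.8]
width: 0.552
```

play_rows:
  series:
    - {"translation":[0,0,0],"spin":-1}
    - {"translation":[0,0,0],"spin":-1}
    - {"translation":[0,0,0],"spin":-1}
    - {"translation":[0,0,0],"spin":-1}
    - {"translation":[0,0,0],"spin":-1}

```text
time: 46.4
tool_pos: [0.5782, -0.0298, 0.0221]
tcp_rot: [3.031, 0.823, 0.005]
wrist_force: [-0.7, 0.5, -1.9]
width: 0.555
```

play_rows:
  series:
    - {"translation":[0,0,0],"spin":-1}
    - {"translation":[0,0,0],"spin":-1}
    - {"translation":[0,0,0],"spin":-1}
    - {"translation":[0,0,0],"spin":-1}
    - {"translation":[0,0,0],"spin":-1}

```text
time: 46.9
tool_pos: [0.5782, -0.0298, 0.0221]
tcp_rot: [2.78, 1.459, 0.005]
wrist_force: [1.0, 0.0, -1.1]
width: 0.55
```

play_rows:
  series:
    - {"translation":[0,0,0],"spin":-1}
    - {"translation":[0,0,0],"spin":-1}
    - {"translation":[0,0,0],"spin":-1}
    - {"translation":[0,0,0],"spin":-1}
    - {"translation":[0,0,0],"spin":-1}

```text
time: 47.4
tool_pos: [0.5781, -0.0298, 0.0221]
tcp_rot: [2.398, 2.026, 0.004]
wrist_force: [-0.2, 0.4, -1.1]
width: 0.552
```

play_rows:
  series:
    - {"translation":[0,0,0],"spin":-1}
    - {"translation":[0,0,0],"spin":-1}
    - {"translation":[0,0,0],"spin":-1}
    - {"translation":[0,0,0],"spin":-1}
    - {"translation":[0,0,0],"spin":-1}

```text
time: 47.9
tool_pos: [0.5782, -0.0298, 0.0221]
tcp_rot: [1.902, 2.496, 0.003]
wrist_force: [0.9, -1.1, -1.6]
width: 0.55
```

play_rows:
  series:
    - {"translation":[0,0,0],"spin":-1}
    - {"translation":[0,0,0],"spin":-1}
    - {"translation":[0,0,0],"spin":-1}
    - {"translation":[0,0,0],"spin":-1}
    - {"translation":[0,0,0],"spin":-1}

```text
time: 48.4
tool_pos: [0.5781, -0.0298, 0.0221]
tcp_rot: [1.317, 2.849, 0.002]
wrist_force: [-0.3, 0.2, -1.3]
width: 0.547
```

play_rows:
  series:
    - {"translation":[0,0,0],"spin":-1}
    - {"translation":[0,0,0],"spin":-1}
    - {"translation":[0,0,0],"spin":-1}
    - {"translation":[0,0,0],"spin":-1}
    - {"translation":[0,0,0],"spin":-1}

```text
time: 48.9
tool_pos: [0.5782, -0.0298, 0.0221]
tcp_rot: [0.669, 3.066, 0.001]
wrist_force: [0.2, -0.4, -1.8]
width: 0.549
```

play_rows:
  series:
    - {"translation":[0,0,0],"spin":-1}
    - {"translation":[0,0,0],"spin":-1}
    - {"translation":[0,0,0],"spin":-1}
    - {"translation":[0,0,0],"spin":-1}
    - {"translation":[0,0,0],"spin":-1}

```text
time: 49.4
tool_pos: [0.5782, -0.0298, 0.0221]
tcp_rot: [-0.01, 3.138, -0.001]
wrist_force: [-0.0, -0.1, -1.2]
width: 0.547
```

```bash
python3 -c "
from h import *
goto(.638,-.03,.019,180)"
```

```text
t 49.4 pos [ 0.5782 -0.0298  0.0221] yaw -179.6 q6 -1.67 F [-0.  -0.1 -1.2] width 0.547
spin units 0.08
tool dx -0.0598 dy -0.0002 dz 0.0031 at yaw 180.0
```

play_rows:
  series:
    - {"translation":[-0.02,0,0.0025],"spin":0.08}
    - {"translation":[-0.02,0,0],"spin":0}
    - {"translation":[-0.006,0,0],"spin":0}
    - {"translation":[-0.004,0,0],"spin":0}
    - {"translation":[-0.003,0,0],"spin":0}

```text
time: 49.9
tool_pos: [0.6283, -0.0297, 0.0183]
tcp_rot: [-0.006, -3.14, -0.0]
wrist_force: [-2.4, 0.2, -1.1]
width: 0.551
```

play_rows:
  series:
    - {"translation":[-0.003,0,0],"spin":0}
    - {"translation":[-0.003,0,0],"spin":0}
    - {"translation":[-0.002,0,0],"spin":0}
    - {"translation":[-0.001,0,0],"spin":0}
    - {"translation":[0,0,0],"spin":0}

```text
time: 50.4
tool_pos: [0.6375, -0.0297, 0.0187]
tcp_rot: [-0.007, -3.141, -0.0]
wrist_force: [-5.2, 0.5, -0.9]
width: 0.552
```

play_rows:
  series:
    - {"translation":[-0.001,0,0],"spin":0}
    - {"translation":[-0.001,0,0],"spin":0}
    - {"translation":[-0.001,0,0],"spin":0}
    - {"translation":[0,0,0],"spin":0}

```text
time: 50.8
tool_pos: [0.6376, -0.0297, 0.0176]
tcp_rot: [-0.007, -3.135, -0.0]
wrist_force: [-9.6, -0.2, 0.7]
width: 0.547
```

play_rows:
  series:
    - {"translation":[-0.002,0,0],"spin":0}
    - {"translation":[-0.002,0,0],"spin":0}
    - {"translation":[-0.001,0,0],"spin":0}
    - {"translation":[0,0,0],"spin":0}
    - {"translation":[0,0,0],"spin":0}

```text
time: 51.3
tool_pos: [0.6377, -0.0297, 0.0166]
tcp_rot: [-0.007, -3.125, -0.001]
wrist_force: [-21.5, -0.5, 7.3]
width: 0.548
```

play_rows:
  series:
    - {"translation":[0.025,0,0],"spin":0}
    - {"translation":[0.03,0,0],"spin":0}
    - {"translation":[0.025,0,0],"spin":0}
    - {"translation":[0,0,0.0015],"spin":0}
    - {"translation":[0,0,0],"spin":0}

```text
time: 51.8
tool_pos: [0.5672, -0.0297, 0.0179]
tcp_rot: [0.007, 3.138, -0.001]
wrist_force: [0.3, 0.2, -2.0]
width: 0.549
```

```bash
python3 -c "
from h import *
goto(.566,.089,.0155,180)
im=bot.read_camera('top');cv2.imwrite('pics/t7.png',im)
w=bot.read_camera('wrist')
cv2.imwrite('pics/c7.png',np.hstack([cv2.resize(w,(400,300)),cv2.resize(im[150:345,230:490],(400,300),interpolation=cv2.INTER_CUBIC)]))"
```

```text
t 51.8 pos [ 0.5672 -0.0297  0.0179] yaw 179.7 q6 -1.66 F [ 0.3  0.2 -2. ] width 0.549
spin units -0.05
tool dx 0.0012 dy 0.1187 dz 0.0024 at yaw 180.0
```

View pics/c7.png

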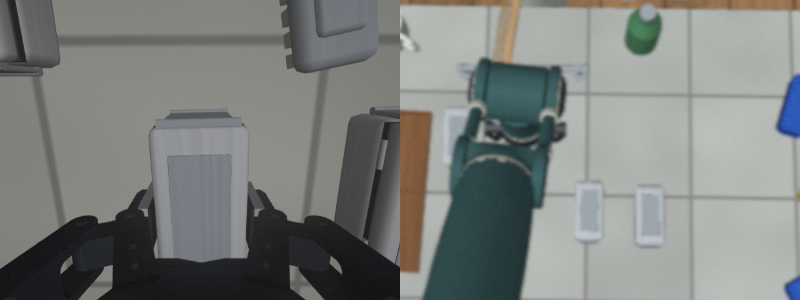

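play_rows:
  series:
    - {"translation":[0,0,0.002],"spin":0}
    - {"translation":[0,0,0],"spin":0}

```text
time: 52.1
tool_pos: [0.5683, -0.0297, 0.0163]
tcp_rot: [0.007, 3.138, -0.0]
wrist_force: [2.0, 0.3, 1.5]
width: 0.553
```

play_rows:
  series:
    - {"translation":[0,0,0],"spin":0}
    - {"translation":[0,0,0],"spin":0}
    - {"translation":[0,0,0],"spin":0}
    - {"translation":[0,0,0],"spin":0}
  jaw: 0.55

```text
time: 52.5
tool_pos: [0.5658, -0.0295, 0.0151]
tcp_rot: [-0.007, -3.141, -0.0]
wrist_force: [0.5, 0.8, -0.1]
width: 0.772
```

play_rows:
  series:
    - {"translation":[0,0,-0.04],"spin":0}
    - {"translation":[0,0,-0.04],"spin":0}
    - {"translation":[0,0.04,0],"spin":0}
    - {"translation":[0,0.04,0],"spin":0}
    - {"translation":[0,0.039,0],"spin":0}

```text
time: 53.0
tool_pos: [0.5668, 0.0905, 0.0961]
tcp_rot: [0.009, 3.14, 0.0]
wrist_force: [-0.1, -0.6, 0.8]
width: 0.774
```

play_rows:
  series:
    - {"translation":[0,0,0],"spin":0}
    - {"translation":[0,0,0],"spin":0}

```text
time: 53.2
tool_pos: [0.5662, 0.0902, 0.0952]
tcp_rot: [-0.003, -3.141, 0.001]
wrist_force: [-0.1, -0.3, 1.0]
width: 0.776
```

```bash
python3 -c "
from h import *
goto(.566,.089,.0125,180)
cal=bot.get_calibration('wrist'); w=bot.read_camera('wrist'); s=bot.read_state(); _,R=yaw(s['tcp_rot'])
m=cv2.inRange(w[:330],(150,150,150),(255,255,255)); cv2.imwrite('pics/w8.png',w)
n,l,st,c=cv2.connectedComponentsWithStats(m)
for i in range(1,n):
  if st[i,4]>800: print(st[i],c[i].round(0),(R.T@(at(cal,*c[i],.05)-s['tool_pos']))[:2].round(3))
"
```

```text
t 53.2 pos [0.5662 0.0902 0.0952] yaw 179.9 q6 -1.45 F [-0.1 -0.3  1. ] width 0.776
spin units -0.02
tool dx 0.0002 dy -0.0012 dz 0.0827 at yaw 180.0
[ 254    4  167   81 7175] [339.  54.] [0.103 0.008]
[   32   100   222   230 20863] [183. 197.] [ 0.039 -0.068]
[ 259  166   21  142 1542] [268. 235.] [ 0.019 -0.027]
[ 277  179  118  151 6822] [334. 236.] [0.019 0.006]
[  30  181  115  149 5628] [ 91. 238.] [ 0.018 -0.117]
[   0  258   58   72 1835] [ 33. 303.] [-0.018 -0.153]
```

View pics/w8.png

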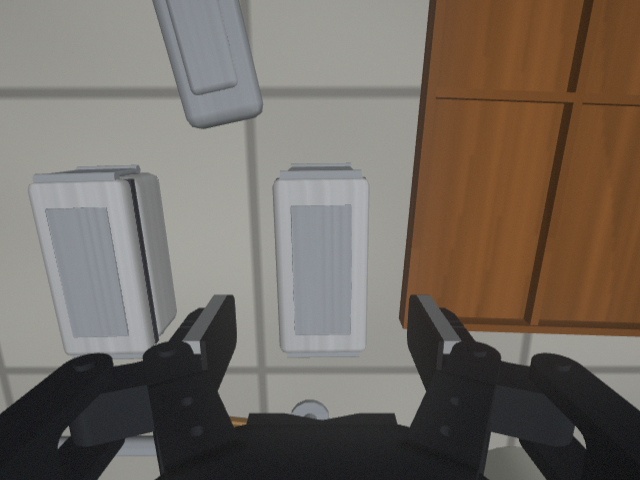

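The wrist view shows tin C centred between the jaws at (321,265) with both clips shut. Tin B stands beside it at (105,265) and the tray is to the right. I'll grip C.

play_rows:
  series:
    - {"translation":[0,0,0.03],"spin":0}
    - {"translation":[0,0,0.03],"spin":0}
    - {"translation":[0,0,0.015],"spin":0}
    - {"translation":[0,0,0.007],"spin":0}
    - {"translation":[0,0,0],"spin":0}

```text
time: 53.75
tool_pos: [0.5659, 0.0887, 0.0124]
tcp_rot: [-0.008, -3.14, 0.001]
wrist_force: [0.0, -0.5, 0.2]
width: 0.775
```

play_rows:
  series:
    - {"translation":[0,0,0],"spin":0}
    - {"translation":[0,0,0],"spin":0}
    - {"translation":[0,0,0],"spin":0}
    - {"translation":[0,0,0],"spin":0}
    - {"translation":[0,0,0],"spin":0}
  jaw: -1
  force: 80

```text
time: 54.25
tool_pos: [0.568, 0.0896, 0.0149]
tcp_rot: [0.007, 3.139, 0.0]
wrist_force: [-0.0, -1.2, 5.4]
width: 0.55
```

play_rows:
  series:
    - {"translation":[0,0,-0.01],"spin":0.2}
    - {"translation":[0,0,-0.012],"spin":0.18}
    - {"translation":[0,0,-0.008],"spin":0}

```text
time: 54.55
tool_pos: [0.5667, 0.0896, 0.0445]
tcp_rot: [0.06, 3.14, 0.0]
wrist_force: [-0.5, 0.1, -1.4]
width: 0.551
```

```bash
python3 -c "
from h import *
goto(.552,.348,.02,178.1)"
```

```text
t 54.5 pos [0.5667 0.0896 0.0445] yaw 177.8 q6 -1.42 F [-0.5  0.1 -1.4] width 0.551
spin units -0.05
tool dx 0.0233 dy 0.2578 dz 0.0245 at yaw 178.1
```

play_rows:
  series:
    - {"translation":[0.0039,0.043,0],"spin":0}
    - {"translation":[0.0039,0.043,0],"spin":0}
    - {"translation":[0.0039,0.043,0],"spin":0}
    - {"translation":[0.0039,0.043,0],"spin":0}
    - {"translation":[0.0039,0.043,0],"spin":0}

```text
time: 55.05
tool_pos: [0.5549, 0.3068, 0.044]
tcp_rot: [0.059, 3.141, 0.0]
wrist_force: [0.6, 0.2, -1.2]
width: 0.552
```

play_rows:
  series:
    - {"translation":[0.0039,0.043,0],"spin":0}
    - {"translation":[0,0,0],"spin":0}
    - {"translation":[0,0,0.012],"spin":0}
    - {"translation":[0,0,0.0095],"spin":0}
    - {"translation":[0,0,0],"spin":0}

```text
time: 55.55
tool_pos: [0.552, 0.3462, 0.0201]
tcp_rot: [-0.061, -3.139, 0.003]
wrist_force: [-0.4, 0.4, -2.0]
width: 0.549
```

```bash
python3 -c "
from h import *
goto(.552,.348,.0195,178.1)
w=bot.read_camera('wrist');cv2.imwrite('pics/w9.png',cv2.resize(w,(480,360)))"
```

```text
t 55.5 pos [0.552  0.3462 0.0201] yaw 177.8 q6 -1.01 F [-0.4  0.4 -2. ] width 0.549
spin units -0.06
tool dx 0.0001 dy 0.0018 dz 0.0006 at yaw 178.1
```

View pics/w9.png

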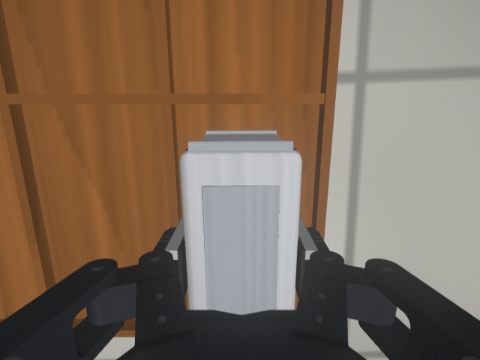

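Tin C is in its compartment, with the divider at x=172 and the wall at x=330. I'll nudge it 3 mm, lower, release, and return to B.

play_rows:
  series:
    - {"translation":[0,0.003,0],"spin":0}
    - {"translation":[0,0,0.001],"spin":0}
    - {"translation":[0,0,0],"spin":0}

```text
time: 55.9
tool_pos: [0.5529, 0.3507, 0.0205]
tcp_rot: [-0.06, -3.141, 0.0]
wrist_force: [-0.2, 0.7, -1.0]
width: 0.553
```

play_rows:
  series:
    - {"translation":[0,0,0],"spin":0}
    - {"translation":[0,0,0],"spin":0}
    - {"translation":[0,0,0],"spin":0}
    - {"translation":[0,0,0],"spin":0}
  jaw: 0.4

```text
time: 56.3
tool_pos: [0.553, 0.3513, 0.0211]
tcp_rot: [0.059, 3.141, 0.0]
wrist_force: [-0.3, 0.4, -0.1]
width: 0.702
```

play_rows:
  series:
    - {"translation":[0,0,-0.03],"spin":0}
    - {"translation":[0,0,-0.04],"spin":0}
    - {"translation":[0,0,-0.02],"spin":-0.4}
    - {"translation":[0,-0.045,0],"spin":0}
    - {"translation":[0,-0.045,0],"spin":0}

```text
time: 56.8
tool_pos: [0.5537, 0.2618, 0.1127]
tcp_rot: [-0.001, 3.138, 0.002]
wrist_force: [0.8, -0.2, -0.0]
width: 0.699
```

play_rows:
  series:
    - {"translation":[0,-0.045,0],"spin":0}
    - {"translation":[0,-0.045,0],"spin":0}
    - {"translation":[0,-0.045,0],"spin":0}
    - {"translation":[0,-0.045,0],"spin":0}
    - {"translation":[0,-0.045,0],"spin":0}
  jaw: 0.8

```text
time: 57.3
tool_pos: [0.552, 0.0346, 0.1111]
tcp_rot: [0.003, 3.141, 0.0]
wrist_force: [1.2, -1.1, 0.3]
width: 0.9
```

play_rows:
  series:
    - {"translation":[-0.014,-0.045,0],"spin":0}
    - {"translation":[0,-0.018,0],"spin":0}
    - {"translation":[0,0,0],"spin":0}
    - {"translation":[0,0,0],"spin":0}

```text
time: 57.7
tool_pos: [0.5658, -0.0269, 0.1108]
tcp_rot: [-0.006, -3.141, -0.001]
wrist_force: [0.1, 0.1, 0.3]
width: 0.898
```

```bash
cat >> h.py <<'E'
def lid(name):
    s=bot.read_state(); _,R=yaw(s['tcp_rot']); cal=bot.get_calibration('wrist'); w=bot.read_camera('wrist'); cv2.imwrite(name,w)
    m=cv2.inRange(w[:350],(150,150,150),(255,255,255)); m[:, :150]=0; m[:,500:]=0
    for c in cv2.findContours(m,cv2.RETR_EXTERNAL,cv2.CHAIN_APPROX_NONE)[0]:
        if cv2.contourArea(c)>4000:
            P=np.array([(R.T@(at(cal,*q,.05)-s['tool_pos']))[:2] for q in c[:,0].astype(float)],np.float32)
            r=cv2.minAreaRect(P*1000); print('rect tool mm',np.round(r[0],1),np.round(r[1],1),'ang %.1f'%r[2])
E
python3 -c "
from h import *
goto(.566,-.0295,.0125,180); lid('pics/w10.png')"
```

```text
t 57.7 pos [ 0.5658 -0.0269  0.1108] yaw 179.8 q6 -1.66 F [0.1 0.1 0.3] width 0.898
spin units -0.04
tool dx -0.0002 dy -0.0026 dz 0.0983 at yaw 180.0
```

```bash
python3 -c "
import cv2,numpy as np
w=cv2.imread('pics/w10.png'); 
for v in (140,250,300): print(v,w[v,200:460:8].max(-1))
print(w[60:350:10,300].max(-1))"
```

```text
140 [135 137 136 136 136 138 139 138 137 135 138 139 138 138 137 138 139 137
 136 137 137 136 139 137 137 136 137 139 138 137 106 130 132]
250 [137 137 136 137 137 137 138 139 138 136 142 138 130 130 129 131 132 130
 145 151 140 139 142 141 141 142 142 142 141 105 135 138 135]
300 [ 79  69  42 137 138 139 139 138 139 139 125 145 125 132 130 128 127 128
 128 149 139 139 139 139 138 141 138 138 114  45  83  94 130]
[135 134 135 122 114 135 137 135 137 136 138  84 144 149 150 130 129 126
 129 129 130 129 130 130 132 129 129 145 118]
```

Tin B's lid spans about x=280–350 and y=170–335 in the wrist image, so it is centred within 3 mm. I'll descend and grip.

play_rows:
  series:
    - {"translation":[0,-0.002,0.03],"spin":0}
    - {"translation":[0,0,0.03],"spin":0}
    - {"translation":[0,0,0.025],"spin":0}
    - {"translation":[0,0,0.013],"spin":0}
    - {"translation":[0,0,0],"spin":0}

```text
time: 58.25
tool_pos: [0.5638, -0.0274, 0.0106]
tcp_rot: [-0.001, -3.137, -0.001]
wrist_force: [-1.0, -0.3, -0.6]
width: 0.903
```

play_rows:
  series:
    - {"translation":[0,0,0],"spin":0}
    - {"translation":[0,0,0],"spin":0}
    - {"translation":[0,0,0],"spin":0}
    - {"translation":[0,0,0],"spin":0}
    - {"translation":[0,0,0],"spin":0}
  jaw: -1
  force: 80

```text
time: 58.75
tool_pos: [0.5679, -0.0289, 0.0148]
tcp_rot: [0.004, 3.138, -0.0]
wrist_force: [0.3, 1.6, 5.6]
width: 0.551
```

play_rows:
  series:
    - {"translation":[0,0,-0.01],"spin":0.2}
    - {"translation":[0,0,-0.012],"spin":0.18}
    - {"translation":[0,0,-0.008],"spin":0}

```text
time: 59.05
tool_pos: [0.5661, -0.029, 0.044]
tcp_rot: [0.057, 3.14, -0.0]
wrist_force: [0.2, -0.9, -1.1]
width: 0.551
```

```bash
python3 -c "
from h import *
goto(.5495,.2695,.0205,178.1)"
```

```text
t 59.0 pos [ 0.5661 -0.029   0.044 ] yaw 177.9 q6 -1.63 F [ 0.2 -0.9 -1.1] width 0.551
spin units -0.04
tool dx 0.0265 dy 0.2978 dz 0.0235 at yaw 178.1
```

play_rows:
  series:
    - {"translation":[0.0038,0.0425,0],"spin":0}
    - {"translation":[0.0038,0.0425,0],"spin":0}
    - {"translation":[0.0038,0.0425,0],"spin":0}
    - {"translation":[0.0038,0.0425,0],"spin":0}
    - {"translation":[0.0038,0.0425,0],"spin":0}

```text
time: 59.55
tool_pos: [0.5543, 0.1857, 0.0435]
tcp_rot: [0.057, 3.14, 0.0]
wrist_force: [0.6, -0.6, -2.3]
width: 0.553
```

play_rows:
  series:
    - {"translation":[0.0038,0.0425,0],"spin":0}
    - {"translation":[0.0038,0.0425,0],"spin":0}
    - {"translation":[0,0,0],"spin":0}
    - {"translation":[0,0,0.012],"spin":0}
    - {"translation":[0,0,0.0105],"spin":0}

```text
time: 60.05
tool_pos: [0.5497, 0.2686, 0.0196]
tcp_rot: [-0.056, -3.141, 0.001]
wrist_force: [-5.8, 1.8, 57.3]
width: 0.555
```

play_rows:
  series:
    - {"translation":[0,0,0],"spin":0}
    - {"translation":[0,0,0.001],"spin":0}
    - {"translation":[0,0,0],"spin":0}

```text
time: 60.35
tool_pos: [0.5499, 0.268, 0.0194]
tcp_rot: [-0.059, -3.14, 0.0]
wrist_force: [-2.5, -0.1, 4.9]
width: 0.55
```

```bash
python3 -c "
from h import *
goto(.5495,.2695,.0205,178.1)"
```

```text
t 60.4 pos [0.5499 0.268  0.0194] yaw 177.8 q6 -1.12 F [-2.5 -0.1  4.9] width 0.550
spin units -0.05
tool dx 0.0004 dy 0.0015 dz -0.0011 at yaw 178.1
```

play_rows:
  series:
    - {"translation":[0,0,0],"spin":0}
    - {"translation":[0,0,0],"spin":0}
    - {"translation":[0,0,0],"spin":0}
    - {"translation":[0,0,0],"spin":0}
  jaw: 0.4

```text
time: 60.75
tool_pos: [0.5499, 0.2689, 0.0189]
tcp_rot: [-0.057, -3.141, 0.0]
wrist_force: [0.7, -0.1, 0.3]
width: 0.701
```

play_rows:
  series:
    - {"translation":[0,0,-0.03],"spin":0}
    - {"translation":[0,0,-0.04],"spin":0}
    - {"translation":[0,0,-0.02],"spin":-0.4}
    - {"translation":[0.012,-0.045,0],"spin":0}
    - {"translation":[0.012,-0.045,0],"spin":0}

```text
time: 61.25
tool_pos: [0.5269, 0.1797, 0.1108]
tcp_rot: [-0.003, 3.138, 0.001]
wrist_force: [0.2, 0.1, -0.2]
width: 0.701
```

play_rows:
  series:
    - {"translation":[0.012,-0.045,0],"spin":0}
    - {"translation":[0.012,-0.045,0],"spin":0}
    - {"translation":[0.012,-0.045,0],"spin":0}
    - {"translation":[0.012,-0.045,0],"spin":0}
    - {"translation":[0.012,-0.045,0],"spin":0}
  jaw: 0.6

```text
time: 61.75
tool_pos: [0.465, -0.0471, 0.1094]
tcp_rot: [0.0, 3.141, -0.0]
wrist_force: [1.4, -0.9, 1.1]
width: 0.804
```

play_rows:
  series:
    - {"translation":[0.012,-0.045,0],"spin":0}
    - {"translation":[0.012,-0.045,0],"spin":0}
    - {"translation":[0,0,0],"spin":0}
    - {"translation":[0,0,0],"spin":0}

```text
time: 62.15
tool_pos: [0.4413, -0.1365, 0.1093]
tcp_rot: [0.007, 3.141, 0.0]
wrist_force: [0.6, -0.7, -0.1]
width: 0.801
```

```bash
python3 -c "
from h import *
goto(.441,-.138,.0125,180)
cv2.imwrite('pics/w11.png',bot.read_camera('wrist')); t=bot.read_camera('top'); cv2.imwrite('pics/t11.png',t)
w=cv2.imread('pics/w11.png')
cv2.imwrite('pics/c11.png',np.hstack([cv2.resize(w,(400,300)),cv2.resize(t[180:345,140:360],(400,300),interpolation=cv2.INTER_CUBIC)]))"
```

```text
t 62.1 pos [ 0.4413 -0.1365  0.1093] yaw 179.8 q6 -1.92 F [ 0.6 -0.7 -0.1] width 0.801
spin units -0.05
tool dx 0.0003 dy -0.0015 dz 0.0968 at yaw 180.0
```

View pics/c11.png

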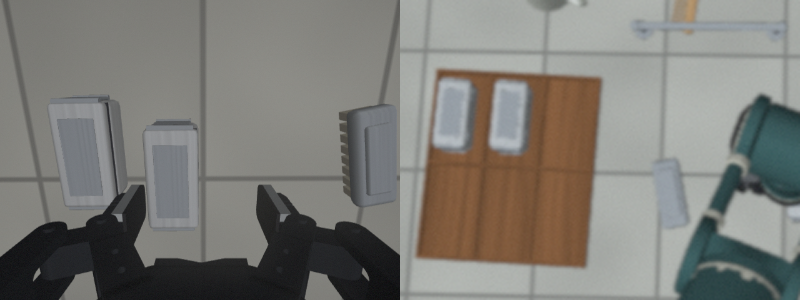

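D has been knocked: it is now at (171,178) in the left panel, off-centre and nearer A. In the top view C and B lie in their compartments. I'll re-measure D and A.

```bash
python3 -c "
from h import *
cal=bot.get_calibration('wrist');s=bot.read_state();w,R=yaw(s['tcp_rot'])
for n,q in(('D',[(232,202),(317,195),(317,365),(242,368)]),('A',[(80,162),(171,162),(181,330),(99,334)])):
  P=np.array([(R.T@(at(cal,u,v,.05)-s['tool_pos']))[:2] for u,v in q]);d=P[0]+P[1]-P[2]-P[3]
  W=np.array([at(cal,u,v,.05) for u,v in q]).mean(0)
  print(n,(P*1000).round(0).tolist(),'c',P.mean(0).round(4),'ang in tool',np.degrees(np.arctan2(d[1],d[0])).round(1),'world',W.round(4))
"
```

```text
D [[34.0, -48.0], [37.0, -3.0], [-64.0, -4.0], [-66.0, -48.0]] c [-0.0148 -0.0258] ang in tool 0.2 world [ 0.4565 -0.1606  0.05  ]
A [[55.0, -125.0], [55.0, -78.0], [-41.0, -82.0], [-43.0, -130.0]] c [ 0.0062 -0.104 ] ang in tool 2.8 world [ 0.4355 -0.2389  0.05  ]
```

play_rows:
  series:
    - {"translation":[-0.015,-0.025,0],"spin":0}
    - {"translation":[0,0,0],"spin":0}
    - {"translation":[0,0,0],"spin":0}
    - {"translation":[0,0,0.02],"spin":0}
  jaw: 0.42

```text
time: 62.65
tool_pos: [0.4591, -0.1599, 0.0914]
tcp_rot: [-0.002, 3.137, -0.002]
wrist_force: [0.4, -0.9, 0.3]
width: 0.714
```

```bash
python3 -c "
from h import *
goto(.4565,-.1606,.0125,180)"
```

```text
t 62.6 pos [ 0.4591 -0.1599  0.0914] yaw -179.9 q6 -1.96 F [ 0.4 -0.9  0.3] width 0.714
spin units 0.01
tool dx 0.0026 dy -0.0007 dz 0.0789 at yaw 180.0
```

play_rows:
  series:
    - {"translation":[0.001,0,0.02],"spin":0}
    - {"translation":[0,0,0.02],"spin":0}
    - {"translation":[0,0,0.02],"spin":0}
    - {"translation":[0,0,0.015],"spin":0}
    - {"translation":[0,0,0.003],"spin":0}

```text
time: 63.15
tool_pos: [0.4535, -0.1582, 0.0092]
tcp_rot: [0.002, -3.137, -0.003]
wrist_force: [-0.3, -0.2, 0.6]
width: 0.714
```

play_rows:
  series:
    - {"translation":[0,0,0],"spin":0}
    - {"translation":[0,0,0],"spin":0}
    - {"translation":[0,0,0],"spin":0}
    - {"translation":[0,0,0],"spin":0}
    - {"translation":[0,0,0],"spin":0}
  jaw: -1
  force: 80

```text
time: 63.65
tool_pos: [0.4559, -0.1606, 0.0117]
tcp_rot: [0.001, 3.141, -0.0]
wrist_force: [0.2, -0.6, -1.9]
width: 0.552
```

play_rows:
  series:
    - {"translation":[0,0,-0.01],"spin":0.2}
    - {"translation":[0,0,-0.012],"spin":0.18}
    - {"translation":[0,0,-0.008],"spin":0}

```text
time: 63.95
tool_pos: [0.4565, -0.1609, 0.043]
tcp_rot: [0.054, 3.139, -0.001]
wrist_force: [0.2, 0.1, -2.1]
width: 0.558
```

```bash
python3 -c "
from h import *
goto(.55,.10,.04,178.1)"
```

```text
t 64.0 pos [ 0.4565 -0.1609  0.043 ] yaw 178.0 q6 -1.93 F [ 0.2  0.1 -2.1] width 0.558
spin units -0.02
tool dx -0.0848 dy 0.2639 dz 0.0030 at yaw 178.1
```

play_rows:
  series:
    - {"translation":[-0.0375,0.0112,0],"spin":0}
    - {"translation":[-0.0375,0.0112,0],"spin":0}
    - {"translation":[-0.0375,0.0112,0],"spin":0}
    - {"translation":[0.0017,0.05,0],"spin":0}
    - {"translation":[0.0017,0.05,0],"spin":0}

```text
time: 64.45
tool_pos: [0.5715, -0.0303, 0.0425]
tcp_rot: [0.057, 3.139, -0.0]
wrist_force: [0.5, 0.3, -1.8]
width: 0.55
```

play_rows:
  series:
    - {"translation":[0.0017,0.05,0],"spin":0}
    - {"translation":[0.0017,0.05,0],"spin":0}
    - {"translation":[0.0017,0.05,0],"spin":0}
    - {"translation":[0.04,0.0237,0],"spin":0}
    - {"translation":[0.04,0.0237,0],"spin":0}

```text
time: 64.95
tool_pos: [0.4913, 0.1715, 0.0425]
tcp_rot: [0.052, 3.139, 0.001]
wrist_force: [0.0, 0.3, -1.2]
width: 0.555
```

play_rows:
  series:
    - {"translation":[0.04,0.0237,0],"spin":0}
    - {"translation":[0.04,0.0237,0],"spin":0}
    - {"translation":[0.0015,0.0443,0],"spin":0}
    - {"translation":[0.0015,0.0443,0],"spin":0}
    - {"translation":[0.0015,0.0443,0],"spin":0}

```text
time: 65.45
tool_pos: [0.4124, 0.3544, 0.0427]
tcp_rot: [0.053, 3.139, 0.002]
wrist_force: [1.7, 0.8, -1.2]
width: 0.553
```

play_rows:
  series:
    - {"translation":[0,0,0],"spin":0}
    - {"translation":[0,0,0],"spin":0}

```text
time: 65.65
tool_pos: [0.4127, 0.3536, 0.0422]
tcp_rot: [0.05, 3.14, 0.001]
wrist_force: [-0.1, -1.5, -2.2]
width: 0.556
```

```bash
python3 -c "
from h import *
goto(.413,.3535,.018,178.1)"
```

```text
t 65.7 pos [0.4127 0.3536 0.0422] yaw 178.2 q6 -0.88 F [-0.1 -1.5 -2.2] width 0.556
spin units 0.02
tool dx -0.0003 dy -0.0001 dz 0.0242 at yaw 178.1
```

play_rows:
  series:
    - {"translation":[0,0,0.01],"spin":0}
    - {"translation":[0,0,0.008],"spin":0}
    - {"translation":[0,0,0.004],"spin":0}
    - {"translation":[0,0,0.002],"spin":0}
    - {"translation":[0,0,0.001],"spin":0}

```text
time: 66.15
tool_pos: [0.4122, 0.3513, 0.0161]
tcp_rot: [-0.054, -3.14, 0.002]
wrist_force: [-3.9, -3.6, 6.0]
width: 0.552
```

play_rows:
  series:
    - {"translation":[0,0,0],"spin":0}
    - {"translation":[0,0,0.0005],"spin":0}
    - {"translation":[0,0,0],"spin":0}

```text
time: 66.45
tool_pos: [0.413, 0.3526, 0.0161]
tcp_rot: [0.053, 3.14, 0.001]
wrist_force: [-0.4, -0.5, 0.0]
width: 0.555
```

play_rows:
  series:
    - {"translation":[0,0,0],"spin":0}
    - {"translation":[0,0,0],"spin":0}
    - {"translation":[0,0,0],"spin":0}
    - {"translation":[0,0,0],"spin":0}
  jaw: 0.4

```text
time: 66.85
tool_pos: [0.4125, 0.3525, 0.0158]
tcp_rot: [0.053, 3.141, 0.0]
wrist_force: [1.0, -0.2, 1.0]
width: 0.697
```

play_rows:
  series:
    - {"translation":[0,0,-0.03],"spin":0}
    - {"translation":[0,0,-0.04],"spin":0}
    - {"translation":[0,0,-0.02],"spin":-0.4}
    - {"translation":[0,0,0],"spin":0}

```text
time: 67.25
tool_pos: [0.4151, 0.3545, 0.11]
tcp_rot: [-0.002, 3.135, 0.008]
wrist_force: [-0.3, 0.4, 0.6]
width: 0.704
```

```bash
python3 -c "
from h import *
goto(.4355,-.2389,.0125)"
```

```text
t 67.2 pos [0.4151 0.3545 0.11  ] yaw -179.9 q6 -0.91 F [-0.3  0.4  0.6] width 0.704
spin units -0.00
tool dx -0.0195 dy -0.5934 dz 0.0975 at yaw -179.9
```

play_rows:
  series:
    - {"translation":[-0.0016,-0.0494,0],"spin":0}
    - {"translation":[-0.0016,-0.0494,0],"spin":0}
    - {"translation":[-0.0016,-0.0494,0],"spin":0}
    - {"translation":[-0.0016,-0.0494,0],"spin":0}
    - {"translation":[-0.0016,-0.0494,0],"spin":0}

```text
time: 67.75
tool_pos: [0.4196, 0.1036, 0.1047]
tcp_rot: [0.002, -3.14, 0.001]
wrist_force: [1.0, -0.2, -0.6]
width: 0.703
```

play_rows:
  series:
    - {"translation":[-0.0016,-0.0494,0],"spin":0}
    - {"translation":[-0.0016,-0.0494,0],"spin":0}
    - {"translation":[-0.0016,-0.0494,0],"spin":0}
    - {"translation":[-0.0016,-0.0494,0],"spin":0}
    - {"translation":[-0.0016,-0.0494,0],"spin":0}
  jaw: 0.8

```text
time: 68.25
tool_pos: [0.4279, -0.1433, 0.1048]
tcp_rot: [0.0, -3.141, -0.001]
wrist_force: [1.0, 0.6, 0.1]
width: 0.897
```

play_rows:
  series:
    - {"translation":[-0.0016,-0.0494,0],"spin":0}
    - {"translation":[-0.0016,-0.0494,0],"spin":0}
    - {"translation":[0,0,0],"spin":0}
    - {"translation":[0,0,0],"spin":0}

```text
time: 68.65
tool_pos: [0.4313, -0.2408, 0.1045]
tcp_rot: [-0.004, -3.14, -0.003]
wrist_force: [-0.7, 0.6, -0.2]
width: 0.897
```

```bash
python3 -c "
from h import *
goto(.4355,-.2389,.0125)
w=bot.read_camera('wrist');t=bot.read_camera('top')
cv2.imwrite('pics/t12.png',t);cv2.imwrite('pics/w12.png',w)
cv2.imwrite('pics/c12.png',np.hstack([cv2.resize(w,(400,300)),cv2.resize(t[180:345,140:360],(400,300),interpolation=cv2.INTER_CUBIC)]))"
```

```text
t 68.7 pos [ 0.4313 -0.2408  0.1045] yaw 179.9 q6 -2.13 F [-0.7  0.6 -0.2] width 0.897
spin units -0.00
tool dx -0.0042 dy 0.0020 dz 0.0920 at yaw 179.9
```

View pics/c12.png

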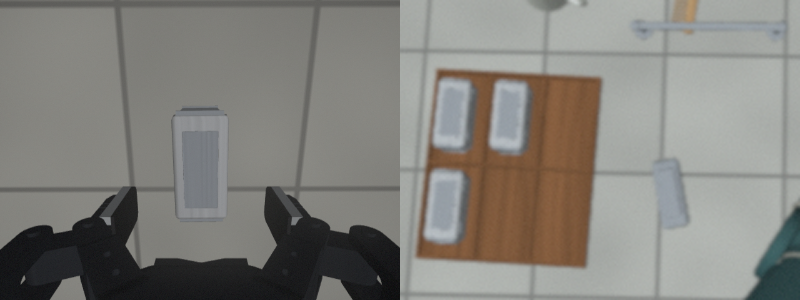

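Tin A is centred between the jaws at (200,165), and three tins lie in the tray. The brush hasn't moved. I'll grip A.

play_rows:
  series:
    - {"translation":[-0.003,0.001,0.03],"spin":0}
    - {"translation":[0,0,0.03],"spin":0}
    - {"translation":[0,0,0.02],"spin":0}
    - {"translation":[0,0,0.009],"spin":0}
    - {"translation":[0,0,0.002],"spin":0}

```text
time: 69.25
tool_pos: [0.4343, -0.2374, 0.0135]
tcp_rot: [0.005, -3.139, -0.003]
wrist_force: [-0.1, 0.1, -0.0]
width: 0.898
```

play_rows:
  series:
    - {"translation":[0,0,0],"spin":0}
    - {"translation":[0,0,0],"spin":0}
    - {"translation":[0,0,0],"spin":0}
    - {"translation":[0,0,0],"spin":0}
    - {"translation":[0,0,0],"spin":0}
  jaw: -1
  force: 80

```text
time: 69.75
tool_pos: [0.4368, -0.2402, 0.0164]
tcp_rot: [-0.001, 3.139, -0.002]
wrist_force: [0.7, 2.1, 5.9]
width: 0.55
```

play_rows:
  series:
    - {"translation":[0,0,-0.01],"spin":0.2}
    - {"translation":[0,0,-0.012],"spin":0.18}
    - {"translation":[0,0,-0.008],"spin":0}

```text
time: 70.05
tool_pos: [0.4355, -0.2396, 0.0461]
tcp_rot: [0.052, 3.14, -0.001]
wrist_force: [0.2, 0.0, -0.2]
width: 0.547
```

```bash
python3 -c "
from h import *
goto(.57,-.13,.04,178.1)"
```

```text
t 70.0 pos [ 0.4355 -0.2396  0.0461] yaw 178.1 q6 -2.09 F [ 0.2  0.  -0.2] width 0.547
spin units 0.00
tool dx -0.1307 dy 0.1140 dz 0.0061 at yaw 178.1
```

play_rows:
  series:
    - {"translation":[-0.0327,0.0285,0],"spin":0}
    - {"translation":[-0.0327,0.0285,0],"spin":0}
    - {"translation":[-0.0327,0.0285,0],"spin":0}
    - {"translation":[-0.0327,0.0285,0],"spin":0}
    - {"translation":[0.0017,0.05,0],"spin":0}

```text
time: 70.55
tool_pos: [0.5757, -0.0803, 0.0469]
tcp_rot: [0.053, 3.133, -0.003]
wrist_force: [1.5, 0.8, -0.4]
width: 0.55
```

play_rows:
  series:
    - {"translation":[0.0017,0.05,0],"spin":0}
    - {"translation":[0.0017,0.05,0],"spin":0}
    - {"translation":[0.0017,0.05,0],"spin":0}
    - {"translation":[0.0017,0.05,0],"spin":0}
    - {"translation":[0.0405,0.0237,0],"spin":0}

```text
time: 71.05
tool_pos: [0.5345, 0.1497, 0.047]
tcp_rot: [0.048, 3.133, 0.004]
wrist_force: [0.1, 0.1, -1.4]
width: 0.552
```

play_rows:
  series:
    - {"translation":[0.0405,0.0237,0],"spin":0}
    - {"translation":[0.0405,0.0237,0],"spin":0}
    - {"translation":[0.0405,0.0237,0],"spin":0}
    - {"translation":[0.0009,0.0262,0],"spin":0}
    - {"translation":[0.0009,0.0262,0],"spin":0}

```text
time: 71.55
tool_pos: [0.4084, 0.2734, 0.0451]
tcp_rot: [-0.049, -3.141, 0.0]
wrist_force: [0.5, -0.3, -0.7]
width: 0.552
```

play_rows:
  series:
    - {"translation":[0,0,0],"spin":0}
    - {"translation":[0,0,0],"spin":0}

```text
time: 71.75
tool_pos: [0.4103, 0.2731, 0.0453]
tcp_rot: [0.048, 3.141, -0.0]
wrist_force: [-0.6, 0.3, -2.2]
width: 0.55
```

```bash
python3 -c "
from h import *
goto(.4105,.272,.0214,178.1)"
```

```text
t 71.8 pos [0.4103 0.2731 0.0453] yaw 178.2 q6 -1.00 F [-0.6  0.3 -2.2] width 0.550
spin units 0.03
tool dx -0.0002 dy -0.0011 dz 0.0239 at yaw 178.1
```

play_rows:
  series:
    - {"translation":[0,-0.001,0.01],"spin":0}
    - {"translation":[0,0,0.008],"spin":0}
    - {"translation":[0,0,0.003],"spin":0}
    - {"translation":[0,0,0.002],"spin":0}
    - {"translation":[0,0,0.001],"spin":0}

```text
time: 72.25
tool_pos: [0.4091, 0.2703, 0.0214]
tcp_rot: [-0.052, -3.137, 0.004]
wrist_force: [-9.4, -7.2, 20.8]
width: 0.551
```

play_rows:
  series:
    - {"translation":[0,0,0.0005],"spin":0}
    - {"translation":[0,0,0.0005],"spin":0}
    - {"translation":[0,0,0],"spin":0}

```text
time: 72.55
tool_pos: [0.4091, 0.2703, 0.0214]
tcp_rot: [-0.052, -3.138, 0.004]
wrist_force: [-10.5, -7.4, 21.6]
width: 0.55
```

play_rows:
  series:
    - {"translation":[0,0,0],"spin":0}
    - {"translation":[0,0,0],"spin":0}
    - {"translation":[0,0,0],"spin":0}
    - {"translation":[0,0,0],"spin":0}
  jaw: 0.4

```text
time: 72.95
tool_pos: [0.4103, 0.2716, 0.0195]
tcp_rot: [-0.051, -3.141, 0.0]
wrist_force: [0.5, -0.1, -0.3]
width: 0.701
```

play_rows:
  series:
    - {"translation":[0,0,-0.03],"spin":0}
    - {"translation":[0,0,-0.04],"spin":0}
    - {"translation":[0,0,-0.02],"spin":-0.9}
    - {"translation":[0,0,0],"spin":-0.9}
    - {"translation":[0,0,0],"spin":-0.87}

```text
time: 73.45
tool_pos: [0.4111, 0.2723, 0.111]
tcp_rot: [-0.32, 3.123, 0.002]
wrist_force: [0.4, 0.1, -0.9]
width: 0.701
```

```bash
python3 -c "
from h import *
goto(.443,.029,.008)"
```

```text
t 73.5 pos [0.4111 0.2723 0.111 ] yaw -168.3 q6 -1.24 F [ 0.4  0.1 -0.9] width 0.701
spin units -0.00
tool dx 0.0180 dy -0.2447 dz 0.1030 at yaw -168.3
```

play_rows:
  series:
    - {"translation":[0.0036,-0.0489,0],"spin":0}
    - {"translation":[0.0036,-0.0489,0],"spin":0}
    - {"translation":[0.0036,-0.0489,0],"spin":0}
    - {"translation":[0.0036,-0.0489,0],"spin":0}
    - {"translation":[0.0036,-0.0489,0],"spin":0}

```text
time: 73.95
tool_pos: [0.4413, 0.0268, 0.1098]
tcp_rot: [-0.316, 3.125, -0.0]
wrist_force: [2.1, -0.0, 0.3]
width: 0.695
```

play_rows:
  series:
    - {"translation":[0,0,0],"spin":0}
    - {"translation":[0,0,0],"spin":0}
  jaw: 0.8

```text
time: 74.15
tool_pos: [0.4414, 0.0275, 0.1096]
tcp_rot: [0.309, -3.126, -0.001]
wrist_force: [0.6, 0.8, 0.3]
width: 0.897
```

```bash
python3 -c "
from h import *
goto(.443,.029,.008)
w=bot.read_camera('wrist');cv2.imwrite('pics/w13.png',w)
g=cv2.GaussianBlur(w,(5,5),0).max(-1)
print('floor rows'); 
for v in(150,200,250,290): print(v,g[v,200:450:8])
print('col',g[60:350:10,320])
cal=bot.get_calibration('wrist'); print('expect centre px',px(cal,[.443,.029,.034]),'ends',px(cal,[.443-.049,.029-.01,.034]),px(cal,[.443+.049,.039,.034]))
"
```

```text
t 74.2 pos [0.4414 0.0275 0.1096] yaw -168.7 q6 -1.76 F [0.6 0.8 0.3] width 0.897
spin units -0.00
tool dx -0.0019 dy 0.0012 dz 0.1016 at yaw -168.7
floor rows
150 [142 142 143 143 143 143 143 143 143 143 143 143 143 143 143 143 143 142
 142 142 141 125 115 140 140 139 139 139 138 138 137 136]
200 [139 139 140 139 141 141 140 141 142 141 142 142 105 132 125 126 122 124
 128 133 113 137 140 140 140 140 139 139 139 139 138 138]
250 [137 137 137 137 137 137 138 137 138 138 138 138  97 127 130 133 132 131
 132 131 130 138 139 139 139 139 139 139 139 139 139 139]
290 [138 138 138 138 138 138 138 138 138 138 138 138  93 128 129 130 132 131
 132 130 118 129 135 137 137 138 138 137 138 138 137 137]
col [138 139 139 140 140 141 141 142 142 143 143 131 133 134 126 135 134 134
 133 133 132 132 131 130 131 128 131 116 139]
expect centre px [322.72847274 257.14989738] ends [322.48550029 172.01881328] [322.94516831 333.07425999]
```

The brush is at x=296–365, y=170–335 in the wrist image, 4 mm right of centre. I'll grip it.

play_rows:
  series:
    - {"translation":[-0.001,0.0035,0.03],"spin":0}
    - {"translation":[0,0,0.03],"spin":0}
    - {"translation":[0,0,0.025],"spin":0}
    - {"translation":[0,0,0.013],"spin":0}
    - {"translation":[0,0,0.003],"spin":0}

```text
time: 74.7
tool_pos: [0.4399, 0.0336, 0.0071]
tcp_rot: [0.318, -3.122, -0.001]
wrist_force: [-0.2, -0.7, -0.1]
width: 0.899
```

play_rows:
  series:
    - {"translation":[0,0,0],"spin":0}
    - {"translation":[0,0,0],"spin":0}
    - {"translation":[0,0,0],"spin":0}
    - {"translation":[0,0,0],"spin":0}
    - {"translation":[0,0,0],"spin":0}
  jaw: -1
  force: 60

```text
time: 75.2
tool_pos: [0.4434, 0.0323, 0.0104]
tcp_rot: [-0.314, 3.122, -0.0]
wrist_force: [-0.3, 0.3, 7.4]
width: 0.457
```

play_rows:
  series:
    - {"translation":[0,0,-0.012],"spin":0.9}
    - {"translation":[0,0,-0.012],"spin":0.9}
    - {"translation":[0,0,-0.006],"spin":0.84}

```text
time: 75.5
tool_pos: [0.4421, 0.032, 0.0398]
tcp_rot: [0.052, 3.14, -0.0]
wrist_force: [1.5, 0.9, 0.3]
width: 0.451
```

```bash
python3 -c "
from h import *
goto(.408,.191,.014,178.1)"
```

```text
t 75.5 pos [0.4421 0.032  0.0398] yaw 178.1 q6 -1.52 F [1.5 0.9 0.3] width 0.451
spin units 0.00
tool dx 0.0394 dy 0.1577 dz 0.0258 at yaw 178.1
```

play_rows:
  series:
    - {"translation":[0.0099,0.0394,0],"spin":0}
    - {"translation":[0.0099,0.0394,0],"spin":0}
    - {"translation":[0.0099,0.0394,0],"spin":0}
    - {"translation":[0.0098,0.0394,0],"spin":0}
    - {"translation":[0,0,0],"spin":0}

```text
time: 76.0
tool_pos: [0.4062, 0.1944, 0.0392]
tcp_rot: [0.04, 3.141, 0.003]
wrist_force: [0.7, -0.3, -0.5]
width: 0.455
```

play_rows:
  series:
    - {"translation":[0,0,0.01],"spin":0}
    - {"translation":[0,0,0.007],"spin":0}
    - {"translation":[0,0,0.003],"spin":0}
    - {"translation":[0,0,0.001],"spin":0}
    - {"translation":[0,0,0],"spin":0}

```text
time: 76.5
tool_pos: [0.4068, 0.1899, 0.0173]
tcp_rot: [-0.049, -3.14, 0.001]
wrist_force: [-0.3, -0.5, -1.4]
width: 0.457
```

```bash
python3 -c "
from h import *
goto(.408,.191,.0154,178.1)"
```

```text
t 76.5 pos [0.4068 0.1899 0.0173] yaw 178.2 q6 -1.16 F [-0.3 -0.5 -1.4] width 0.457
spin units 0.02
tool dx -0.0012 dy 0.0011 dz 0.0019 at yaw 178.1
```

play_rows:
  series:
    - {"translation":[0,0.001,0.001],"spin":0}
    - {"translation":[0,0,0.001],"spin":0}
    - {"translation":[0,0,0.0005],"spin":0}
    - {"translation":[0,0,0],"spin":0}

```text
time: 76.9
tool_pos: [0.4071, 0.192, 0.0155]
tcp_rot: [0.046, 3.141, 0.0]
wrist_force: [0.9, -0.1, -0.5]
width: 0.456
```

play_rows:
  series:
    - {"translation":[0,0,0],"spin":0}
    - {"translation":[0,0,0],"spin":0}
    - {"translation":[0,0,0],"spin":0}
    - {"translation":[0,0,0],"spin":0}
  jaw: 0.1

```text
time: 77.3
tool_pos: [0.4069, 0.192, 0.0154]
tcp_rot: [0.046, 3.141, 0.0]
wrist_force: [0.8, 0.4, -0.4]
width: 0.553
```

play_rows:
  series:
    - {"translation":[0,0,-0.015],"spin":0}
    - {"translation":[0,0,-0.04],"spin":0}
    - {"translation":[0,0,-0.05],"spin":0}
    - {"translation":[0,0,-0.05],"spin":0}
    - {"translation":[0,0,-0.03],"spin":0}

```text
time: 77.8
tool_pos: [0.4085, 0.1926, 0.2048]
tcp_rot: [0.046, 3.136, 0.004]
wrist_force: [-0.1, 0.3, 0.5]
width: 0.551
```

play_rows:
  series:
    - {"translation":[0,-0.05,0],"spin":0}
    - {"translation":[0,-0.05,0],"spin":0}
    - {"translation":[0,-0.05,0],"spin":0}
    - {"translation":[0,-0.05,0],"spin":0}
    - {"translation":[0,-0.05,0],"spin":0}

```text
time: 78.3
tool_pos: [0.399, -0.0597, 0.2006]
tcp_rot: [0.045, 3.14, -0.0]
wrist_force: [1.1, 0.7, -0.0]
width: 0.549
```

play_rows:
  series:
    - {"translation":[0,-0.05,0],"spin":0}
    - {"translation":[0,-0.05,0],"spin":0}
    - {"translation":[0,-0.05,0],"spin":0}
    - {"translation":[0,-0.05,0],"spin":0}
    - {"translation":[0,0,0],"spin":0}

```text
time: 78.8
tool_pos: [0.3932, -0.2634, 0.2007]
tcp_rot: [0.056, 3.14, -0.005]
wrist_force: [0.8, 0.7, -0.8]
width: 0.552
```

```bash
python3 -c "
from h import *
goto(.4,-.2)
t=bot.read_camera('top');s=bot.read_camera('scene');cv2.imwrite('pics/t14.png',t);cv2.imwrite('pics/s14.png',s)
a=cv2.resize(t[205:345,135:275],(400,400),interpolation=cv2.INTER_CUBIC);b=cv2.resize(s[160:280,360:520],(400,300),interpolation=cv2.INTER_CUBIC)
c=cv2.resize(t[140:345,200:500],(400,273)); d=cv2.resize(s[120:360,80:520],(400,218))
o=np.zeros((600,800,3),np.uint8); o[:400,:400]=a;o[:300,400:]=b;o[300:573,400:]=c; cv2.imwrite('pics/fin.png',o)"
```

```text
t 78.8 pos [ 0.3932 -0.2634  0.2007] yaw 178.0 q6 -2.18 F [ 0.8  0.7 -0.8] width 0.552
spin units -0.00
tool dx -0.0046 dy 0.0636 dz 0.0000 at yaw 178.0
```

View pics/fin.png

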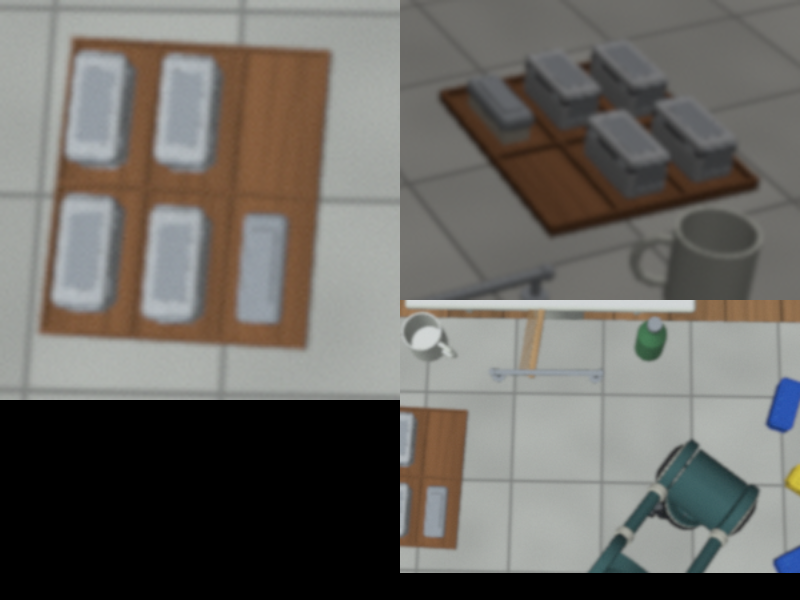

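The last view shows all four tins and the brush flat in separate compartments, with every visible clip shut. The cup, bottle and comb are where they were. Handing in.

```bash
python3 -c "
from workcell import bot
print(bot.finish_job())"
```

```text
the job is handed in; nothing more can be done
None
```

The job is done and handed in at about 79 s of robot time. All four tins were there; I pushed both end clips of each shut against the rail, about 18–23 N per end, turning the tin half round between. Only after all eight ends were done did I lay the tins, lid up, and the brush, bristles down, each in its own compartment.

**Last checks:** The final top and scene pictures show five things lying flat in five compartments, no clip standing out, and the cup, bottle, comb and blue and yellow tins apparently in place. The clips I checked in the wrist camera lay flat; the rest I judged from the hard stop at the rail and the final pictures, not a measured angle.

**What went off plan:**
- One parked tin (D) was knocked a few centimetres aside. I measured it again and picked it up normally.
- Setting down tin B gave a brief 57 N at the wrist, and tin A about 21 N until I let go. Both are below the 120 N limit.
- An image routine to find a tin's lid found nothing because of low contrast, so I read the positions from the pixel values instead.

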